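Fetch the full flux syringe from the crowded bench tray

TASK

In the black tray a bottle and a square tin stand between two syringes and leave no room to get at them: move both to the rubber mat, then fetch the full syringe, the one whose plunger is pulled out, and lay it flat in the middle of the aluminium rest, barrel in the lane between the four little posts (either way round). Only then stand the bottle back in the middle of the round cork pad and the tin in the middle of the square one. Leave the spent syringe (plunger pushed in) where it lies, knock nothing over, and leave the mug and the rest of the bench alone.

Things in the scene. Friction and masses are not known exactly. Their poses are not given: they have to be found in the camera images.
- tray: fixed black plastic tray, 236 x 226 mm (x, y), floor 6 mm thick, rim 5 mm thick and 25 mm high over the bench. Origin: centre of its underside; turned up to 0.25 rad. The two cork pads lie on its floor on the centre line, 72 mm apart along its x; the syringes lie along its x at either side, about 52 mm off the centre line, one each side
- pad_round: fixed round cork pad, 60 mm diameter, 3 mm thick, on the tray floor (its top is 9 mm over the bench); the bottle's place, and where it starts. Origin: centre of its underside; axes as the tray's
- pad_square: fixed square cork pad, 60 x 60 mm, 3 mm thick, on the tray floor (top 9 mm over the bench); the tin's place, and where it starts. Origin: centre of its underside; axes as the tray's. Which pad is nearer the robot varies
- bottle: loose upright round white plastic bottle with a black cap, 112 mm high; straight body of 48 mm diameter from the base up to 86 mm, shoulder and cap (29 mm diameter) above. About 0.14 kg. Origin: centre of its underside, z up
- tin: loose upright square steel tin, 46 x 46 mm, with a 48 x 48 mm lid from 84 mm up to its top at 100 mm (the lid does not open). About 0.2 kg. Origin: centre of its underside, z up, x and y square to its sides
- syringe_out: loose FULL syringe, grey plunger pulled out (48 mm of rod shows), lying on the tray floor at either side. White barrel 24 mm diameter, 90 mm long; flat flange 3 x 38 x 24 mm at the plunger end stops it rolling; blue nozzle 15 mm. Overall 160 mm, 0.05 kg, plunger rigid. Origin: lowest line of the barrel, mid-length (axis 12 mm above); x along the barrel from plunger to nozzle, z up
- syringe_in: loose syringe, SPENT: the same barrel, flange and nozzle, but plunger pushed in, only 6 mm of rod showing; overall 118 mm. Stays where it is. Origin and axes as the other
- mat: fixed flat black rubber mat with a thin grey border line on the bench, 200 x 120 mm (its x and y), 3 mm thick, the side area for the bottle and the tin: room for both along its x. Origin: centre of its underside. To the robot's left or right
- rest: fixed aluminium syringe rest on the bench, on the side where the mat is not. Plate 120 x 70 mm (x, y), 6 mm thick; four posts 8 x 8 mm rise 16 mm over it at x = +-28, y = +-21 mm: a 34 mm lane runs along x, 48 mm are free between front and rear posts. The barrel lies on the plate in the lane, middle over middle, flange outside the posts. Origin: centre of underside
- mug: loose brown mug, a bystander: 80 mm diameter, 90 mm high. Origin: centre of its underside
There are look-alikes about, which are no part of the job. Leave any green or orange look-alike of the syringe_out alone. Leave any yellow look-alike of the bottle alone.

How it is judged:
By the outcome, as a careful person would: the job done as asked, in the order asked, and still so for the second after the job is handed in, with the robot touching nothing.
It also fails if it takes over 128 s, if anything falls off the work surface, if the arm or the gripper's body presses on something with over 40 N, if the wrist force passes 120 N, or if a joint passes its speed limit or range.

ROBOT

A 6-joint arm with a two-finger parallel gripper is mounted at the origin on the work surface. World frame = base frame: x ahead of the robot, y to its left, z up, the work surface at z = 0. Lengths are in m, angles in rad, forces in N, time in s.
With the tool pointing down it reaches from about 0.375 to 0.9 m from the base axis. Payload 3.1 kg.
Tool frame: the origin (TCP) lies at the very end of the fingers, on their centre line; the grasp point (between the pads) lies 19 mm behind it; z points along the fingers, y is the line along which they close (so a half turn about z gives the same grasp; the last joint's range is limited). The gripper opens to 87 mm and grips with 3 to 60 N. Pads are 19 mm wide; open, the fingers measure 117 mm over their backs; the gripper's body (75 mm by 190 mm) begins 51 mm behind the grasp point.
Start: joints at [-1.315, 0.527, 1.433, -0, 1.181, -0.178], TCP at [0.263, -0.567, 0.223] pointing down, gripper open.
Joint ranges: [-3.08, 3.08], [-0.75, 2.2], [0.22, 2.44], [-1.43, 4.57], [0, 2.65], [-2.85, 2.85]. Speed limits (rad/s): [2.79, 2.79, 3.14, 3.14, 3.14, 3.14].

INTERFACE

Orientations are given as a unit quaternion [x, y, z, w].
In Python, from rig import status, viewer, robot gives the robot as it stands.
- The arm moves only by the tool arm_command, never from a script. Its arguments are lists of equal length, an entry for each row: "delta_rot": the turn, a rotation vector about the tool's x, y, z in degrees, a list of three; "delta_pos": the shift along the tool's x, y, z in m, a list of three; "gripper": the closure, from -1 (fully open) to 1 (shut). In form: {"delta_rot": [[rx, ry, rz], ...], "delta_pos": [[dx, dy, dz], ...], "gripper": [gripper, ...]}. A call has 1 to 12 rows; each row is the pose to reach, as a shift and turn from the pose commanded when the call began, along the tool's axes at that moment; what a row does not reach only later rows make up. A row lasts 1/12 s, in which the tool goes at most 41.7 mm and 7.16 degrees, less where a joint would pass 70% of its speed; a pose out of reach is approached as far as the arm can. A call with a gripper value outside its range is refused whole. The fingers move at their own pace and stop on an object; "grip_force" is the grip in N (left out, the last holds). Time passes only in rows, so rows that repeat a pose let the fingers close. It gives the time, the measured TCP pose, the force, the opening and the grip force at its end, in the units of the state.
- status.get_obs(): the state, without advancing time (a new reading comes with each control period).
- viewer.camera(name): name is "scene" or "top"; returns a dict with "pixels" (400x640x3 uint8, blue, green, red), "fx", "fy", "cx", "cy" (pixels), "k1" (the pictures are not rectified: a ray, as slopes to the right and down, at radius r is drawn at 1 + k1 r^2 times it, then the intrinsics apply), "pose" (4x4, takes a point from camera to world coordinates). Camera axes: x right, y down, z forward; pixel columns grow to the right and rows downward; lengths in m; the calibration is good to about 2 mm. A picture is of the moment at which its call begins. There is no depth.
- robot.hand_in(): hands the job in; it is judged then, once.
The state is a dict: "time": time; "q": joint angles; "joint_velocities": joint speeds; "joint_torque": joint torques, N m; "position": TCP position; "tool_rot": TCP orientation; "ft_force": force on the tool from outside, world axes, zero at the start; "moment": the same for the moment, N m; "grip_width": finger opening in m; "grip_force": force on a finger pad.
Only numpy, scipy, OpenCV 4.12 (cv2) and the standard library are available. Lean on these libraries where they do the work, as an engineer would, in place of code of your own. Each camera call takes 0.05 s, during which the arm holds its last target. There are 200 camera calls.

## Working session

There is one attempt and no reset: what is moved stays moved. The work goes in short steps, Python scripts to look and compute and a tool call to move; the robot and the scene stay as the last step left them, time stands still between calls to the robot, and variables do not carry over. Pictures are saved under pics/ and viewed, at most 14 in all, crops included, and the job is handed in when it is done.

Besides the shell and the picture viewer there is one more tool, called after "Request:" in YAML: its name, and indented under it one key for each argument. arm_command: Moves the arm, as the interface text tells. Its arguments: {"type":"object","properties":{"delta_rot":{"type":"array","items":{"type":"array","items":{"type":"number"}}},"delta_pos":{"type":"array","items":{"type":"array","items":{"type":"number"}}},"gripper":{"type":"array","items":{"type":"number"}},"grip_force":{"type":"number"}},"required":["delta_rot","delta_pos","gripper"]}

```bash
mkdir -p pics; ls; cat > h.py <<'E'
import numpy as np, cv2
from rig import status, viewer, robot
from scipy.spatial.transform import Rotation as R
def shot(name, fn=None):
    c=viewer.camera(name)
    if fn: cv2.imwrite('pics/'+fn,c['pixels'])
    np.savez('cam_'+name,**{k:np.array(c[k]) for k in c})
    return c
def load(name): return dict(np.load('cam_'+name+'.npz'))
def ray(c,u,v):
    K=np.array([[c['fx'],0,c['cx']],[0,c['fy'],c['cy']],[0,0,1.]],float)
    d=np.array([float(c['k1']),0,0,0,0])
    p=cv2.undistortPoints(np.array([[[u,v]]],float),K,d)[0,0]
    T=c['pose']; return T[:3,3], T[:3,:3]@np.array([p[0],p[1],1])
def pt(c,u,v,z):
    o,d=ray(c,u,v); return o+d*(z-o[2])/d[2]
def px(c,P):
    T=np.linalg.inv(c['pose']); q=T[:3,:3]@np.array(P,float)+T[:3,3]
    a=q[:2]/q[2]; a=a*(1+float(c['k1'])*(a@a)); return np.array([c['fx']*a[0]+c['cx'],c['fy']*a[1]+c['cy']])
def delta(P,yaw=None):
    """tool-frame shift/turn from present pose to P; yaw=direction (rad) of closing line y in world"""
    o=status.get_obs(); r=R.from_quat(o['tool_rot']); 
    print('pos',np.round(o['position'],4),'shift',np.round(r.inv().apply(np.array(P)-o['position']),4))
    Y=r.as_matrix()[:,1]; y0=np.arctan2(Y[1],Y[0]); print('closing yaw',round(np.degrees(y0),2),end=' ')
    if yaw is not None:
        d=(np.degrees(yaw-y0)+90)%180-90; print('tool rz',round(-d,2))
E
python3 - <<'E'
from h import *
for n in('scene','top'):
    c=shot(n,n+'1.png'); print(n,c['fx'],c['k1'],np.round(c['pose'],3).tolist())
o=status.get_obs(); print(o); print(R.from_quat(o['tool_rot']).as_matrix().round(3))
E
```

```text
pics
scene 454.11001034904257 -0.0987790040121378 [[0.105, 0.597, -0.795, 1.293], [0.994, -0.055, 0.09, -0.112], [0.01, -0.8, -0.599, 0.626], [0.0, 0.0, 0.0, 1.0]]
top 506.3824027445016 -0.1044472510694304 [[0.01, -0.996, 0.091, 0.343], [-1.0, -0.01, 0.008, -0.015], [-0.007, -0.091, -0.996, 1.458], [0.0, 0.0, 0.0, 1.0]]
{'time': 0.1, 'q': array([-1.31451844e+00,  5.28386138e-01,  1.43376669e+00, -1.77285033e-05,
        1.18139656e+00, -1.78469435e-01]), 'joint_velocities': array([-0.00106836, -0.00240744, -0.0018103 , -0.00038751,  0.00114784,
       -0.00107359]), 'joint_torque': array([ 6.17936098e-05, -4.40984881e+01, -1.77151448e+01,  6.34449511e-02,
        5.33377973e-02, -5.64931679e-05]), 'position': array([ 0.26310877, -0.56619731,  0.22166392]), 'tool_rot': array([ 9.76466033e-01,  2.15669028e-01, -4.62441383e-05, -9.77307296e-04]), 'ft_force': array([-0.22833943, -0.13809654, -0.38999511]), 'moment': array([ 0.01247733, -0.02641972, -0.02870908]), 'grip_force': 0.0, 'grip_width': 0.08750761492471887}
[[ 0.907  0.421 -0.001]
 [ 0.421 -0.907  0.002]
 [ 0.    -0.002 -1.   ]]
```

View pics/scene1.png

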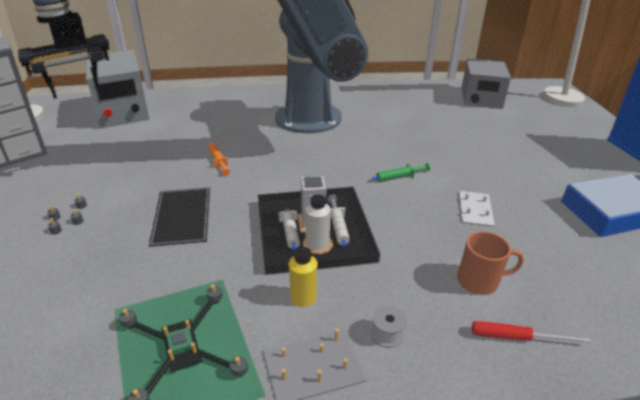

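View pics/top1.png

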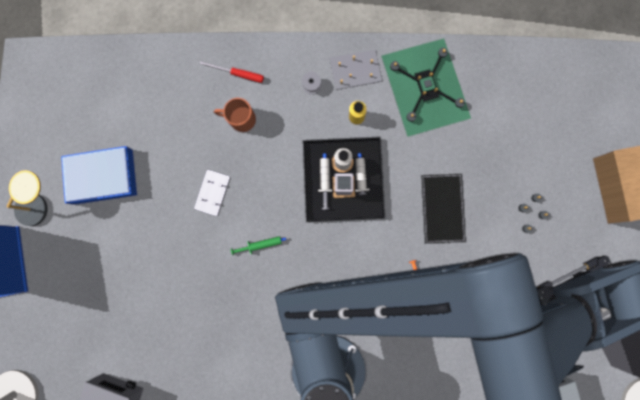

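The scene view shows the tray at (315,228), the yellow bottle at (303,278), the green syringe at (402,172), the orange one at (218,158), the mat at (182,215), the rest at (475,207) and the mug at (485,262). In the top view the tray is at (344,180), the white bottle at (343,158) and the tin at (344,185). The left syringe at (325,180) looks long and the right one at (361,173) looks short. The mat is at (443,208) and the rest at (212,193). Next I'll take enlarged crops.

```bash
python3 - <<'E'
from h import *
c=load('top')['pixels']
cv2.imwrite('pics/tray.png',cv2.resize(c[130:230,295:395],None,fx=6,fy=6,interpolation=cv2.INTER_CUBIC))
a=cv2.resize(c[160:225,185:245],None,fx=6,fy=6,interpolation=cv2.INTER_CUBIC)
b=cv2.resize(c[165:250,415:475],None,fx=6,fy=6,interpolation=cv2.INTER_CUBIC)
z=np.zeros((510,760,3),np.uint8); z[:390,:360]=a; z[:,400:]=b
cv2.imwrite('pics/restmat.png',z)
E
```

```text
(no output)
```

View pics/tray.png

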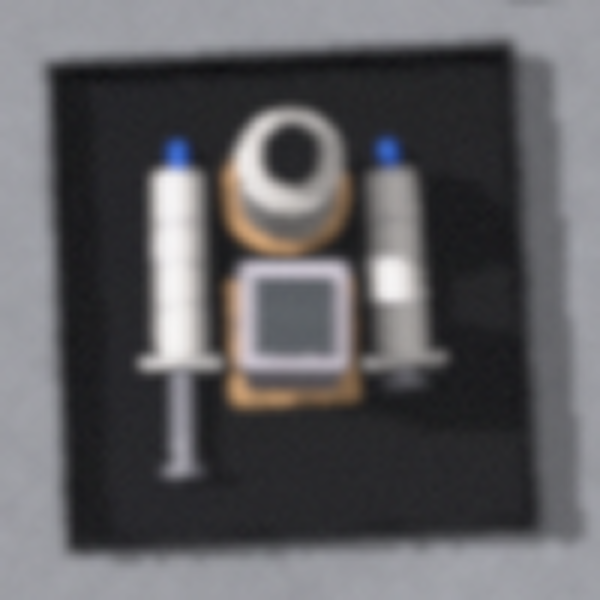

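View pics/restmat.png

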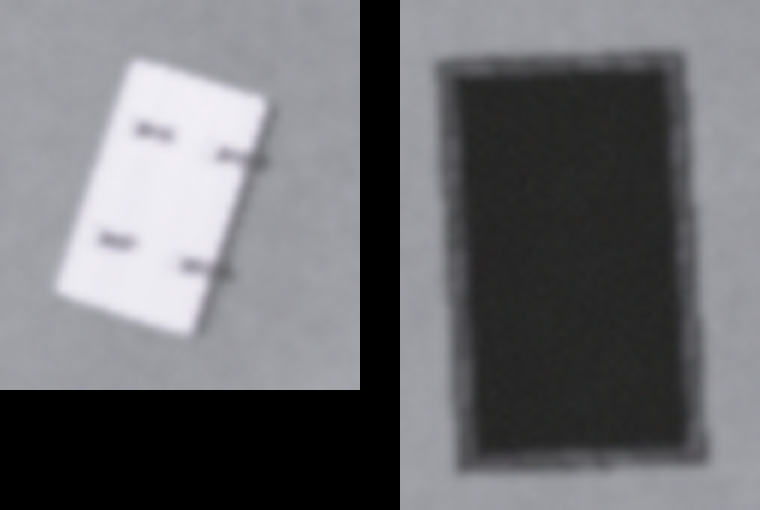

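Look-alikes for the full syringe, by top-view pixel:
- Spent white syringe at (361,173), with a short plunger stub.
- Green syringe at (260,243).
- Orange syringe at (415,265).

The target is the white syringe at (324,180). The close crop shows its long grey rod running from rows 365 to 475. The yellow bottle at (357,112) isn't the bottle I need. That one is the white bottle at (343,158).

```bash
cat > m.py <<'E'
from h import *
def poly(c,org,s,pts,z):
    return np.array([pt(c,org[0]+(a+.5)/s-.5,org[1]+(b+.5)/s-.5,z) for a,b in pts])
def rect(P,n):
    e=[np.linalg.norm(P[i]-P[(i+1)%4]) for i in range(4)]
    # yaw from edge 0-3 and 1-2 (image vertical, toward up = +x)
    d=(P[0]-P[3])+(P[1]-P[2]); print(n,'centre',P.mean(0).round(4),'sides',np.round(e,3),'yaw deg',np.degrees(np.arctan2(d[1],d[0])).round(2))
E
python3 - <<'E'
from m import *
c=load('top'); T=(295,130)
rect(poly(c,T,6,[(48,65),(512,42),(537,528),(70,550)],.025),'tray')
rect(poly(c,T,6,[(238,262),(350,258),(355,368),(245,372)],.109),'tin')
print('cap',poly(c,T,6,[(292,152)],.121).round(4),'shoulder',poly(c,T,6,[(290,158)],.1).round(4))
S=poly(c,T,6,[(177,138),(177,168),(180,360),(182,470)],.018); print('syr',S.round(4).tolist())
S2=poly(c,T,6,[(387,138),(389,168),(404,358)],.018); print('spent',S2.round(4).tolist())
rect(poly(c,(185,160),6,[(133,60),(268,97),(197,335),(57,290)],.006),'rest')
rect(poly(c,(415,165),6,[(36,60),(284,52),(308,462),(58,470)],.003),'mat')
print('mug',pt(c,238,114,.09).round(3),'yellow',pt(c,358,105,.112).round(3))
E
```

```text
tray centre [ 0.5466 -0.0373  0.025 ] sides [0.223 0.234 0.221 0.233] yaw deg 3.2
tin centre [ 0.5253 -0.0385  0.109 ] sides [0.05  0.05  0.049 0.05 ] yaw deg 3.55
cap [[ 0.597  -0.0355  0.121 ]] shoulder [[ 0.5982 -0.0349  0.1   ]]
syr [[0.6228, 0.0183, 0.018], [0.6082, 0.0182, 0.018], [0.5153, 0.0156, 0.018], [0.4627, 0.0141, 0.018]]
spent [[0.6238, -0.0826, 0.018], [0.6092, -0.0837, 0.018], [0.5173, -0.0912, 0.018]]
rest centre [0.5065 0.3437 0.006 ] sides [0.069 0.12  0.072 0.118] yaw deg -15.78
mat centre [ 0.4673 -0.3279  0.003 ] sides [0.122 0.199 0.121 0.198] yaw deg 2.69
mug [0.716 0.257 0.09 ] yellow [ 0.737 -0.075  0.112]
```

```bash
python3 - <<'E'
from m import *
c=load('top'); T=(295,130)
print('sq bottom L,R, round bottom',poly(c,T,6,[(230,407),(360,402),(288,254)],.009).round(4).tolist())
s=load('scene'); im=cv2.resize(s['pixels'][165:285,245:385],None,fx=5,fy=5,interpolation=cv2.INTER_CUBIC)
def cyl(P,r,col):
    for a in np.linspace(0,2*np.pi,60):
        u,v=px(s,np.array(P)+[r*np.cos(a),r*np.sin(a),0]); cv2.circle(im,(int((u-244.5)*5),int((v-164.5)*5)),0,col,-1)
cyl([.5976,-.0352,.121],.0145,(0,0,255)); cyl([.5976,-.0352,.009],.024,(0,0,255)); cyl([.5976,-.0352,.009],.03,(0,255,0))
y=np.radians(3.4)
for z,h in((.109,.024),(.009,.03)):
  for t in np.linspace(-h,h,30):
    for a,b in((t,h),(t,-h),(h,t),(-h,t)):
      cyl([.5253+a*np.cos(y)-b*np.sin(y),-.0385+a*np.sin(y)+b*np.cos(y),z],0,(255,0,255))
cv2.imwrite('pics/chk.png',im)
E
```

```text
sq bottom L,R, round bottom [[0.494, -0.0084, 0.009], [0.497, -0.0707, 0.009], [0.5683, -0.0356, 0.009]]
```

View pics/chk.png

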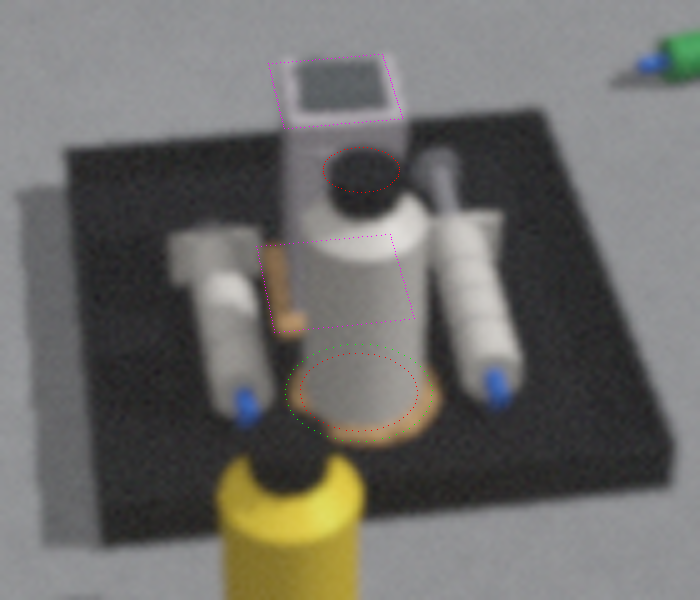

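The top-view measurements hold up. The tray measures 223 x 234 mm against 226 x 236, and the tin and bottle are 72 mm apart and sit on their pads. The scene camera agrees to about 2 mm. I'll move above the bottle.

```bash
python3 - <<'E'
from h import *
delta([.598,-.0345,.2],np.radians(93.4))
E
```

```text
pos [ 0.2631 -0.5662  0.2217] shift [ 0.5277 -0.3411  0.0225]
closing yaw -65.09 tool rz 21.51
```

Request:
arm_command:
  delta_rot:
    - [0, 0, 1]
    - [0, 0, 3]
    - [0, 0, 5]
    - [0, 0, 7]
    - [0, 0, 9]
    - [0, 0, 12]
    - [0, 0, 15]
    - [0, 0, 18]
    - [0, 0, 20]
    - [0, 0, 21.5]
    - [0, 0, 21.5]
    - [0, 0, 21.5]
  delta_pos:
    - [0.015, -0.01, 0]
    - [0.045, -0.029, 0]
    - [0.078, -0.05, 0]
    - [0.112, -0.072, 0]
    - [0.146, -0.094, 0]
    - [0.18, -0.116, 0]
    - [0.214, -0.138, 0]
    - [0.248, -0.16, 0]
    - [0.282, -0.182, 0]
    - [0.316, -0.204, 0]
    - [0.345, -0.223, 0]
    - [0.36, -0.233, 0]
  gripper: [-1, -1, -1, -1, -1, -1, -1, -1, -1, -1, -1, -1]
  grip_force: 15

```text
time: 1.1
position: [0.4927, -0.2, 0.2223]
tool_rot: [1.0, 0.031, -0.0, -0.001]
ft_force: [-0.7, -0.1, -0.2]
grip_width: 0.087
grip_force: 0.0
```

```bash
python3 - <<'E'
from h import *
delta([.598,-.0345,.2],np.radians(93.4))
E
```

```text
pos [ 0.4927 -0.2     0.2223] shift [ 0.1154 -0.1585  0.0225]
closing yaw -86.42 tool rz 0.18
```

Request:
arm_command:
  delta_rot:
    - [0, 0, 0]
    - [0, 0, 0]
    - [0, 0, 0]
    - [0, 0, 0]
    - [0, 0, 0]
    - [0, 0, 0]
    - [0, 0, 0]
    - [0, 0, 0]
    - [0, 0, 0]
  delta_pos:
    - [0.008, -0.011, 0.002]
    - [0.025, -0.035, 0.005]
    - [0.045, -0.062, 0.01]
    - [0.065, -0.09, 0.015]
    - [0.085, -0.117, 0.018]
    - [0.102, -0.141, 0.021]
    - [0.112, -0.154, 0.022]
    - [0.1155, -0.1585, 0.0225]
    - [0.1155, -0.1585, 0.0225]
  gripper: [-1, -1, -1, -1, -1, -1, -1, -1, -1]

```text
time: 1.85
position: [0.5976, -0.0376, 0.1994]
tool_rot: [1.0, 0.031, -0.0, -0.0]
ft_force: [-0.4, 0.2, -0.3]
grip_width: 0.0873
grip_force: 0.0
```

```bash
python3 - <<'E'
from h import *
delta([.598,-.0345,.060],np.radians(93.4))
c=shot('scene'); s=shot('top')
a=cv2.resize(c['pixels'][100:280,230:400],None,fx=2.3,fy=2.3); b=cv2.resize(s['pixels'][100:280,260:430],None,fx=2.3,fy=2.3)
cv2.imwrite('pics/over.png',np.hstack([a,b]))
E
```

```text
pos [ 0.5976 -0.0376  0.1994] shift [ 0.0007 -0.003   0.1394]
closing yaw -86.45 tool rz 0.15
```

View pics/over.png

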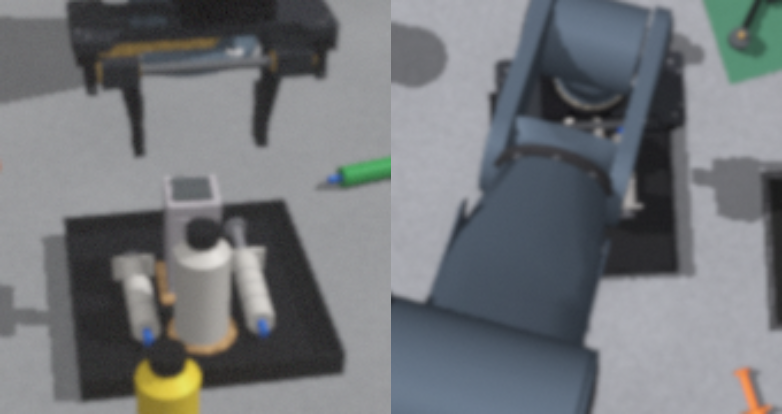

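```bash
python3 - <<'E'
from h import *
c=load('scene'); o=status.get_obs(); print(o['position'])
r=R.from_quat(o['tool_rot'])
P=[px(c,o['position']+r.apply([0,s*.051,0])) for s in(-1,1)]
print([((p-[230,100]+.5)*2.3-.5).round(1) for p in P])
cv2.imwrite('pics/tips.png',cv2.resize(c['pixels'][125:175,275:355],None,fx=9,fy=9,interpolation=cv2.INTER_CUBIC))
print([((p-[275,125]+.5)*9-.5).round(1) for p in P])
E
```

```text
[ 0.59685944 -0.03936956  0.19978843]
[array([259.6, 140.1]), array([130.7, 150.1])]
[array([612.3, 324.5]), array([108.1, 363.8])]
```

View pics/tips.png

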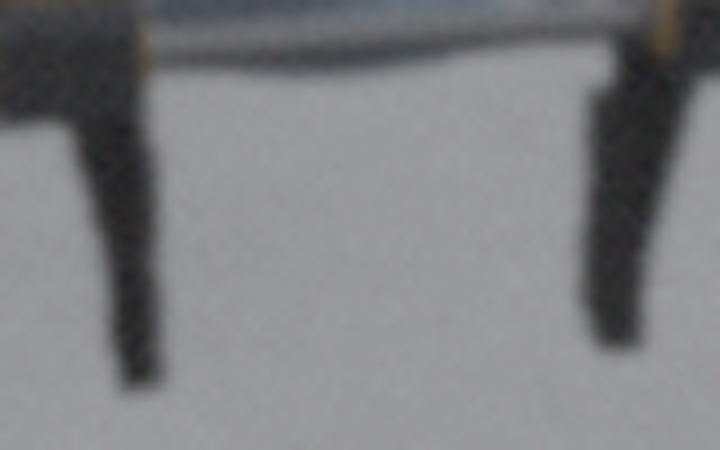

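Request:
arm_command:
  delta_rot:
    - [0, 0, 0]
    - [0, 0, 0]
    - [0, 0, 0]
    - [0, 0, 0]
    - [0, 0, 0]
    - [0, 0, 0]
    - [0, 0, 0]
    - [0, 0, 0]
  delta_pos:
    - [0.001, -0.002, 0.01]
    - [0.001, -0.004, 0.03]
    - [0.001, -0.004, 0.055]
    - [0.001, -0.004, 0.08]
    - [0.001, -0.004, 0.105]
    - [0.001, -0.004, 0.128]
    - [0.001, -0.004, 0.139]
    - [0.001, -0.004, 0.139]
  gripper: [-1, -1, -1, -1, -1, -1, -1, -1]

```text
time: 2.62
position: [0.5956, -0.0353, 0.0581]
tool_rot: [1.0, 0.029, -0.003, -0.001]
ft_force: [-0.7, -0.1, 0.1]
grip_width: 0.087
grip_force: 0.0
```

Request:
arm_command:
  delta_rot:
    - [0, 0, 0]
    - [0, 0, 0]
    - [0, 0, 0]
    - [0, 0, 0]
    - [0, 0, 0]
    - [0, 0, 0]
  delta_pos:
    - [0, 0, 0]
    - [0, 0, 0]
    - [0, 0, 0]
    - [0, 0, 0]
    - [0, 0, 0]
    - [0, 0, 0]
  gripper: [-0.2, 0.2, 0.6, 0.6, 0.6, 0.6]
  grip_force: 15

```text
time: 3.12
position: [0.5987, -0.0347, 0.0619]
tool_rot: [1.0, 0.03, 0.001, 0.0]
ft_force: [0.7, -0.1, 0.2]
grip_width: 0.0547
grip_force: 0.0
```

Request:
arm_command:
  delta_rot:
    - [0, 0, 0]
    - [0, 0, 0]
    - [0, 0, 0]
    - [0, 0, 0]
    - [0, 0, 0]
    - [0, 0, 0]
  delta_pos:
    - [0, 0, 0]
    - [0, 0, 0]
    - [0, 0, 0]
    - [0, 0, 0]
    - [0, 0, 0]
    - [0, 0, 0]
  gripper: [0.6, 0.6, 0.6, 0.6, 0.6, 0.6]

```text
time: 3.62
position: [0.5985, -0.0346, 0.0615]
tool_rot: [1.0, 0.03, 0.0, -0.0]
ft_force: [-0.5, 1.1, 5.0]
grip_width: 0.0476
grip_force: 15.0
```

```bash
python3 - <<'E'
from h import *
delta([.598,-.0345,.060],np.radians(93.4)); delta([.5172,-.3256,.2],np.radians(92.7))
E
```

```text
pos [ 0.5985 -0.0346  0.0615] shift [-0.0005 -0.0001  0.0015]
closing yaw -86.59 tool rz 0.01
pos [ 0.5985 -0.0346  0.0615] shift [-0.0984  0.2857 -0.1386]
closing yaw -86.59 tool rz 0.71
```

Request:
arm_command:
  delta_rot:
    - [0, 0, 0]
    - [0, 0, 0]
    - [0, 0, 0]
    - [0, 0, 0]
    - [0, 0, 0]
    - [0, 0, 0]
    - [0, 0, 0]
    - [0, 0, 0]
    - [0, 0, 0.7]
    - [0, 0, 0.7]
    - [0, 0, 0.7]
    - [0, 0, 0.7]
  delta_pos:
    - [0, 0, -0.008]
    - [0, 0, -0.022]
    - [0, 0, -0.042]
    - [0, 0, -0.062]
    - [-0.002, 0.005, -0.075]
    - [-0.007, 0.02, -0.08]
    - [-0.016, 0.045, -0.08]
    - [-0.026, 0.075, -0.08]
    - [-0.037, 0.108, -0.08]
    - [-0.049, 0.141, -0.08]
    - [-0.06, 0.174, -0.08]
    - [-0.071, 0.207, -0.08]
  gripper: [0.6, 0.6, 0.6, 0.6, 0.6, 0.6, 0.6, 0.6, 0.6, 0.6, 0.6, 0.6]

```text
time: 4.62
position: [0.5384, -0.2468, 0.1406]
tool_rot: [1.0, 0.024, -0.001, -0.0]
ft_force: [1.0, 0.3, -1.7]
grip_width: 0.0474
grip_force: 15.0
```

Request:
arm_command:
  delta_rot:
    - [0, 0, 0]
    - [0, 0, 0]
    - [0, 0, 0]
    - [0, 0, 0]
    - [0, 0, 0]
    - [0, 0, 0]
    - [0, 0, 0]
  delta_pos:
    - [-0.009, 0.026, 0]
    - [-0.016, 0.048, 0]
    - [-0.022, 0.064, 0]
    - [-0.026, 0.075, 0.004]
    - [-0.0275, 0.079, 0.012]
    - [-0.0275, 0.079, 0.022]
    - [-0.0275, 0.079, 0.03]
  gripper: [0.6, 0.6, 0.6, 0.6, 0.6, 0.6, 0.6]

```text
time: 5.2
position: [0.5153, -0.3244, 0.1093]
tool_rot: [1.0, 0.024, -0.001, -0.001]
ft_force: [-0.3, 0.8, -1.9]
grip_width: 0.0474
grip_force: 15.0
```

```bash
python3 - <<'E'
from h import *
delta([.5172,-.3256,.0565],np.radians(92.7))
print(status.get_obs()['grip_width'])
E
```

```text
pos [ 0.5153 -0.3244  0.1093] shift [0.0019 0.0014 0.0528]
closing yaw -87.28 tool rz 0.02
0.047365171622543036
```

Lower onto the mat and release.

Request:
arm_command:
  delta_rot:
    - [0, 0, 0]
    - [0, 0, 0]
    - [0, 0, 0]
    - [0, 0, 0]
    - [0, 0, 0]
    - [0, 0, 0]
    - [0, 0, 0]
    - [0, 0, 0]
  delta_pos:
    - [0, 0, 0.008]
    - [0, 0, 0.02]
    - [0, 0, 0.032]
    - [0, 0, 0.042]
    - [0, 0, 0.048]
    - [0, 0, 0.051]
    - [0, 0, 0.053]
    - [0, 0, 0.053]
  gripper: [0.6, 0.6, 0.6, 0.6, 0.6, 0.6, 0.6, 0.6]

```text
time: 5.87
position: [0.516, -0.3258, 0.0578]
tool_rot: [1.0, 0.024, -0.0, -0.0]
ft_force: [-0.3, 0.6, -1.8]
grip_width: 0.0473
grip_force: 15.0
```

```bash
python3 - <<'E'
from h import *
delta([.5172,-.3256,.0565],np.radians(92.7)); print(status.get_obs()['ft_force'])
E
```

```text
pos [ 0.516  -0.3258  0.0578] shift [ 0.0012 -0.0001  0.0013]
closing yaw -87.29 tool rz 0.01
[-0.32363477  0.58153542 -1.76719269]
```

Request:
arm_command:
  delta_rot:
    - [0, 0, 0]
    - [0, 0, 0]
    - [0, 0, 0]
  delta_pos:
    - [0, 0, 0.0012]
    - [0, 0, 0.0022]
    - [0, 0, 0.0022]
  gripper: [0.6, 0.6, 0.6]

```text
time: 6.12
position: [0.5161, -0.326, 0.0562]
tool_rot: [1.0, 0.024, 0.0, 0.0]
ft_force: [-0.1, 0.3, -2.2]
grip_width: 0.0474
grip_force: 15.0
```

Request:
arm_command:
  delta_rot:
    - [0, 0, 0]
    - [0, 0, 0]
    - [0, 0, 0]
    - [0, 0, 0]
    - [0, 0, 0]
    - [0, 0, 0]
    - [0, 0, 0]
    - [0, 0, 0]
    - [0, 0, 0]
    - [0, 0, 0]
    - [0, 0, 0]
    - [0, 0, 0]
  delta_pos:
    - [0, 0, 0]
    - [0, 0, 0]
    - [0, 0, 0]
    - [0, 0, 0]
    - [0, 0, 0]
    - [0, 0, 0]
    - [0, 0, -0.01]
    - [0, 0, -0.03]
    - [0, 0, -0.055]
    - [0, 0, -0.085]
    - [0, 0, -0.11]
    - [0, 0, -0.12]
  gripper: [0.4, 0.2, 0, -0.3, -0.6, -1, -1, -1, -1, -1, -1, -1]

```text
time: 7.12
position: [0.5178, -0.3273, 0.1807]
tool_rot: [1.0, 0.024, 0.003, 0.003]
ft_force: [0.1, -1.8, 0.3]
grip_width: 0.0863
grip_force: 0.0
```

```bash
python3 - <<'E'
from h import *
delta([.5258,-.0376,.17],np.radians(93.4)); print(status.get_obs()['ft_force'])
E
```

```text
pos [ 0.5178 -0.3273  0.1807] shift [ 0.0216 -0.2891  0.0091]
closing yaw -87.28 tool rz -0.68
[ 0.13900474 -1.84970018  0.34548388]
```

Request:
arm_command:
  delta_rot:
    - [0, 0, 0]
    - [0, 0, 0]
    - [0, 0, 0]
    - [0, 0, 0]
    - [0, 0, -0.7]
    - [0, 0, -0.7]
    - [0, 0, -0.7]
    - [0, 0, -0.7]
    - [0, 0, -0.7]
    - [0, 0, -0.7]
    - [0, 0, -0.7]
    - [0, 0, -0.7]
  delta_pos:
    - [0.001, -0.012, 0]
    - [0.003, -0.036, 0]
    - [0.005, -0.07, 0]
    - [0.008, -0.106, 0]
    - [0.011, -0.142, 0]
    - [0.013, -0.178, 0]
    - [0.016, -0.214, 0]
    - [0.019, -0.248, 0]
    - [0.021, -0.273, 0]
    - [0.0215, -0.286, 0]
    - [0.0215, -0.288, 0]
    - [0.0215, -0.288, 0]
  gripper: [-1, -1, -1, -1, -1, -1, -1, -1, -1, -1, -1, -1]

```text
time: 8.12
position: [0.5232, -0.0365, 0.1751]
tool_rot: [1.0, 0.031, -0.001, -0.0]
ft_force: [1.0, -0.6, 0.6]
grip_width: 0.0871
grip_force: 0.0
```

```bash
python3 - <<'E'
from h import *
delta([.5258,-.0385,.055],np.radians(93.4))
E
```

```text
pos [ 0.5232 -0.0365  0.1751] shift [0.0027 0.0022 0.1201]
closing yaw -86.48 tool rz 0.12
```

Request:
arm_command:
  delta_rot:
    - [0, 0, 0]
    - [0, 0, 0]
    - [0, 0, 0]
    - [0, 0, 0]
    - [0, 0, 0]
    - [0, 0, 0]
    - [0, 0, 0]
    - [0, 0, 0]
    - [0, 0, 0]
  delta_pos:
    - [0.001, 0, 0]
    - [0.002, 0.001, 0.01]
    - [0.002, 0.001, 0.03]
    - [0.002, 0.001, 0.055]
    - [0.002, 0.001, 0.08]
    - [0.002, 0.001, 0.105]
    - [0.002, 0.001, 0.117]
    - [0.002, 0.001, 0.119]
    - [0.002, 0.001, 0.119]
  gripper: [-1, -1, -1, -1, -1, -1, -1, -1, -1]

```text
time: 8.87
position: [0.5253, -0.0391, 0.0555]
tool_rot: [1.0, 0.029, -0.001, -0.0]
ft_force: [0.6, 0.0, -0.6]
grip_width: 0.0872
grip_force: 0.0
```

Request:
arm_command:
  delta_rot:
    - [0, 0, 0]
    - [0, 0, 0]
    - [0, 0, 0]
    - [0, 0, 0]
    - [0, 0, 0]
    - [0, 0, 0]
    - [0, 0, 0]
    - [0, 0, 0]
    - [0, 0, 0]
    - [0, 0, 0]
    - [0, 0, 0]
    - [0, 0, 0]
  delta_pos:
    - [0, 0, 0]
    - [0, 0, 0]
    - [0, 0, 0]
    - [0, 0, 0]
    - [0, 0, 0]
    - [0, 0, 0]
    - [0, 0, 0]
    - [0, 0, 0]
    - [0, 0, 0]
    - [0, 0, 0]
    - [0, 0, 0]
    - [0, 0, 0]
  gripper: [-0.2, 0.2, 0.6, 0.6, 0.6, 0.6, 0.6, 0.6, 0.6, 0.6, 0.6, 0.6]
  grip_force: 20

```text
time: 9.87
position: [0.526, -0.0378, 0.0571]
tool_rot: [1.0, 0.03, 0.0, -0.0]
ft_force: [-0.9, 2.2, 5.0]
grip_width: 0.0483
grip_force: 19.6
```

```bash
python3 - <<'E'
from h import *
delta([.5258,-.0385,.055],np.radians(93.4)); delta([.4173,-.3303,.13],np.radians(92.7))
E
```

```text
pos [ 0.526  -0.0378  0.0571] shift [-0.0003  0.0007  0.0021]
closing yaw -86.59 tool rz 0.01
pos [ 0.526  -0.0378  0.0571] shift [-0.1259  0.2855 -0.0729]
closing yaw -86.59 tool rz 0.71
```

Request:
arm_command:
  delta_rot:
    - [0, 0, 0]
    - [0, 0, 0]
    - [0, 0, 0]
    - [0, 0, 0]
    - [0, 0, 0]
    - [0, 0, 0]
    - [0, 0, 0]
    - [0, 0, 0]
    - [0, 0, 0.7]
    - [0, 0, 0.7]
    - [0, 0, 0.7]
    - [0, 0, 0.7]
  delta_pos:
    - [0, 0, -0.008]
    - [0, 0, -0.022]
    - [0, 0, -0.042]
    - [0, 0, -0.062]
    - [-0.002, 0.005, -0.075]
    - [-0.009, 0.02, -0.08]
    - [-0.02, 0.045, -0.08]
    - [-0.033, 0.075, -0.08]
    - [-0.047, 0.107, -0.08]
    - [-0.061, 0.138, -0.08]
    - [-0.075, 0.17, -0.08]
    - [-0.089, 0.202, -0.08]
  gripper: [0.6, 0.6, 0.6, 0.6, 0.6, 0.6, 0.6, 0.6, 0.6, 0.6, 0.6, 0.6]

```text
time: 10.87
position: [0.4476, -0.2461, 0.1366]
tool_rot: [1.0, 0.024, -0.001, -0.0]
ft_force: [0.5, -0.4, -2.4]
grip_width: 0.0484
grip_force: 19.6
```

Request:
arm_command:
  delta_rot:
    - [0, 0, 0]
    - [0, 0, 0]
    - [0, 0, 0]
    - [0, 0, 0]
    - [0, 0, 0]
    - [0, 0, 0]
    - [0, 0, 0]
    - [0, 0, 0]
    - [0, 0, 0]
    - [0, 0, 0]
  delta_pos:
    - [-0.011, 0.026, 0]
    - [-0.021, 0.049, 0]
    - [-0.029, 0.067, 0]
    - [-0.035, 0.08, 0.004]
    - [-0.037, 0.084, 0.015]
    - [-0.037, 0.084, 0.033]
    - [-0.037, 0.084, 0.053]
    - [-0.037, 0.084, 0.07]
    - [-0.037, 0.084, 0.08]
    - [-0.037, 0.084, 0.082]
  gripper: [0.6, 0.6, 0.6, 0.6, 0.6, 0.6, 0.6, 0.6, 0.6, 0.6]

```text
time: 11.7
position: [0.4149, -0.3282, 0.0523]
tool_rot: [1.0, 0.024, -0.002, -0.002]
ft_force: [0.0, 0.0, -2.3]
grip_width: 0.0483
grip_force: 19.6
```

```bash
python3 - <<'E'
from h import *
delta([.4173,-.3303,.0515],np.radians(92.7)); print(status.get_obs()['grip_width'])
E
```

```text
pos [ 0.4149 -0.3282  0.0523] shift [0.0023 0.0022 0.0007]
closing yaw -87.24 tool rz 0.06
0.0482980592850868
```

Request:
arm_command:
  delta_rot:
    - [0, 0, 0]
    - [0, 0, 0]
    - [0, 0, 0]
  delta_pos:
    - [0, 0, 0.001]
    - [0, 0, 0.0015]
    - [0, 0, 0.0015]
  gripper: [0.6, 0.6, 0.6]

```text
time: 11.95
position: [0.4166, -0.3308, 0.054]
tool_rot: [1.0, 0.024, 0.0, 0.001]
ft_force: [-0.1, 0.4, -3.0]
grip_width: 0.0483
grip_force: 19.6
```

Request:
arm_command:
  delta_rot:
    - [0, 0, 0]
    - [0, 0, 0]
    - [0, 0, 0]
    - [0, 0, 0]
    - [0, 0, 0]
    - [0, 0, 0]
    - [0, 0, 0]
    - [0, 0, 0]
    - [0, 0, 0]
    - [0, 0, 0]
    - [0, 0, 0]
    - [0, 0, 0]
  delta_pos:
    - [0, 0, 0]
    - [0, 0, 0]
    - [0, 0, 0]
    - [0, 0, 0]
    - [0, 0, 0]
    - [0, 0, 0]
    - [0, 0, -0.01]
    - [0, 0, -0.03]
    - [0, 0, -0.055]
    - [0, 0, -0.085]
    - [0, 0, -0.11]
    - [0, 0, -0.12]
  gripper: [0.4, 0.2, 0, -0.3, -0.6, -1, -1, -1, -1, -1, -1, -1]

```text
time: 12.95
position: [0.4175, -0.3322, 0.1776]
tool_rot: [1.0, 0.024, 0.002, 0.003]
ft_force: [0.3, -1.3, 0.4]
grip_width: 0.0865
grip_force: 0.0
```

```bash
python3 - <<'E'
from m import *
delta([.4173,-.3303,.0515],np.radians(92.7))
c=shot('top'); s=shot('scene')
a=cv2.resize(c['pixels'][120:250,295:485],None,fx=3,fy=3,interpolation=cv2.INTER_CUBIC)
cv2.imwrite('pics/after.png',a)
E
```

```text
pos [ 0.4175 -0.3322  0.1776] shift [-0.0007 -0.0026  0.126 ]
closing yaw -87.28 tool rz 0.02
```

View pics/after.png

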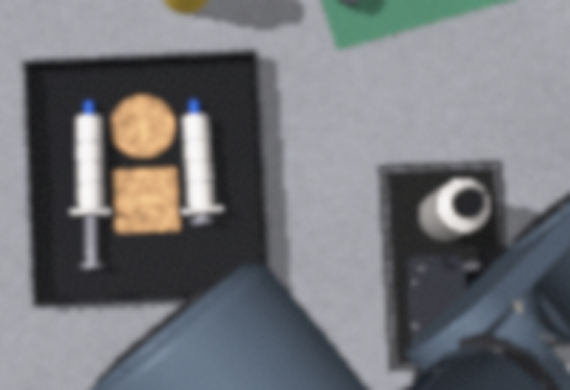

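The top crop shows the pads now bare: round at (143,126) and square at (147,200) in crop pixels. The bottle stands on the mat at (460,205), both syringes are undisturbed, and the tin is hidden under the arm. I'll now measure the pads and the full syringe by colour.

```bash
python3 - <<'E'
from m import *
c=load('top'); k=8; im=cv2.resize(c['pixels'][120:230,300:390],None,fx=k,fy=k,interpolation=cv2.INTER_CUBIC)
h=cv2.cvtColor(im,cv2.COLOR_BGR2HSV)
def comps(m,amin):
    n,l,st,ce=cv2.connectedComponentsWithStats(m); return [(cv2.minAreaRect(np.argwhere(l==i)[:,::-1].astype(np.float32)),ce[i]) for i in range(1,n) if st[i,4]>amin]
def W(p,z): return pt(c,300+(p[0]+.5)/k-.5,120+(p[1]+.5)/k-.5,z).round(4)
cork=((h[...,0]<25)&(h[...,1]>80)&(h[...,2]>80)).astype(np.uint8)
for r,ce in comps(cork,5000): print('cork',W(ce,.009),W(r[0],.009),[q/k for q in r[1]],r[2])
wh=((h[...,2]>150)&(h[...,1]<60)&(np.arange(im.shape[1])[None]<330)&(np.arange(im.shape[0])[:,None]>60)).astype(np.uint8)
for i,(r,ce) in enumerate(comps(wh,2000)): 
    print('white',W(ce,.02),W(r[0],.02),[q/k for q in r[1]],r[2])
for lo,hi in((20,35),(38,53),(57,75)): # rows of barrel
    pass
rows=np.where(wh.any(1))[0]
for y in range(rows.min(),rows.max(),40):
    xs=np.where(wh[y])[0]; 
    if len(xs): print(y,xs.min(),xs.max(),W(((xs.min()+xs.max())/2,y),.018))
E
```

```text
cork [ 0.5982 -0.0342  0.009 ] [ 0.5985 -0.0347  0.009 ] [22.587343215942383, 22.43808937072754] 84.2894058227539
cork [ 0.5264 -0.0382  0.009 ] [ 0.5265 -0.038   0.009 ] [23.149457931518555, 23.584983825683594] 87.03176879882812
white [0.5614 0.045  0.02  ] [0.5475 0.0287 0.02  ] [102.25, 41.125] 90.0
white [0.5504 0.0176 0.02  ] [0.5347 0.0153 0.02  ] [12.12112808227539, 50.841312408447266] 3.049760103225708
61 0 329 [0.6977 0.0307 0.018 ]
101 0 329 [0.6828 0.0305 0.018 ]
141 0 292 [0.668 0.037 0.018]
181 0 12 [0.6528 0.0875 0.018 ]
221 0 18 [0.6381 0.0862 0.018 ]
261 0 18 [0.6234 0.0859 0.018 ]
301 0 182 [0.609  0.0561 0.018 ]
341 0 225 [0.5945 0.0481 0.018 ]
381 0 224 [0.5799 0.0481 0.018 ]
421 0 225 [0.5654 0.0477 0.018 ]
461 0 226 [0.5509 0.0473 0.018 ]
501 0 227 [0.5364 0.0469 0.018 ]
541 0 228 [0.522  0.0466 0.018 ]
581 0 201 [0.5075 0.0512 0.018 ]
621 0 206 [0.4931 0.0501 0.018 ]
661 0 208 [0.4788 0.0496 0.018 ]
701 0 209 [0.4644 0.0492 0.018 ]
741 0 35 [0.4498 0.08   0.018 ]
781 0 38 [0.4355 0.0793 0.018 ]
821 0 48 [0.4213 0.0773 0.018 ]
861 0 329 [0.4076 0.0271 0.018 ]
```

```bash
python3 - <<'E'
from h import *
delta([.568,.0172,.12],np.radians(92.6))
E
```

```text
pos [ 0.4171 -0.3317  0.1758] shift [ 0.1671 -0.3417  0.0548]
closing yaw -87.28 tool rz 0.12
```

Request:
arm_command:
  delta_rot:
    - [0, 0, 0]
    - [0, 0, 0]
    - [0, 0, 0]
    - [0, 0, 0]
    - [0, 0, 0]
    - [0, 0, 0]
    - [0, 0, 0]
    - [0, 0, 0]
    - [0, 0, 0]
    - [0, 0, 0]
    - [0, 0, 0]
    - [0, 0, 0]
  delta_pos:
    - [0.005, -0.01, 0]
    - [0.016, -0.032, 0]
    - [0.031, -0.063, 0]
    - [0.048, -0.098, 0]
    - [0.065, -0.133, 0]
    - [0.082, -0.168, 0]
    - [0.099, -0.203, 0]
    - [0.116, -0.238, 0.01]
    - [0.133, -0.272, 0.02]
    - [0.149, -0.305, 0.03]
    - [0.161, -0.33, 0.04]
    - [0.1665, -0.341, 0.05]
  gripper: [-1, -0.7, -0.4, -0.1, 0.13, 0.13, 0.13, 0.13, 0.13, 0.13, 0.13, 0.13]

```text
time: 14.05
position: [0.5654, 0.0224, 0.1207]
tool_rot: [1.0, 0.026, -0.002, -0.001]
ft_force: [-0.7, -0.7, 0.1]
grip_width: 0.0382
grip_force: 0.0
```

Request:
arm_command:
  delta_rot:
    - [0, 0, 0]
    - [0, 0, 0]
    - [0, 0, 0]
  delta_pos:
    - [0, 0, 0]
    - [0, 0, 0]
    - [0, 0, 0]
  gripper: [0.13, 0.13, 0.13]

```text
time: 14.3
position: [0.5653, 0.0171, 0.1226]
tool_rot: [1.0, 0.023, -0.001, 0.0]
ft_force: [0.1, -0.7, 0.7]
grip_width: 0.038
grip_force: 0.0
```

```bash
python3 - <<'E'
from h import *
delta([.568,.0172,.05],np.radians(92.6)); print(status.get_obs()['grip_width'])
E
```

```text
pos [0.5653 0.0171 0.1226] shift [0.0029 0.0001 0.0726]
closing yaw -87.32 tool rz 0.08
0.03801054402624059
```

Request:
arm_command:
  delta_rot:
    - [0, 0, 0]
    - [0, 0, 0]
    - [0, 0, 0]
    - [0, 0, 0]
    - [0, 0, 0]
    - [0, 0, 0]
    - [0, 0, 0]
    - [0, 0, 0]
  delta_pos:
    - [0.002, 0, 0.01]
    - [0.003, 0, 0.03]
    - [0.003, 0, 0.055]
    - [0.003, 0, 0.073]
    - [0.003, 0, 0.083]
    - [0.003, 0, 0.085]
    - [0.003, 0, 0.085]
    - [0.003, 0, 0.085]
  gripper: [0.13, 0.13, 0.13, 0.13, 0.13, 0.13, 0.13, 0.13]

```text
time: 14.97
position: [0.5699, 0.0175, 0.0391]
tool_rot: [1.0, 0.023, 0.001, 0.0]
ft_force: [-0.2, 0.2, -0.3]
grip_width: 0.0378
grip_force: 0.0
```

```bash
python3 - <<'E'
from h import *
delta([.568,.0172,.0095],np.radians(92.6))
c=shot('scene')
cv2.imwrite('pics/syr.png',cv2.resize(c['pixels'][165:275,250:390],None,fx=4,fy=4,interpolation=cv2.INTER_CUBIC))
E
```

```text
pos [0.5699 0.0175 0.0391] shift [-0.002   0.0002  0.0296]
closing yaw -87.34 tool rz 0.06
```

View pics/syr.png

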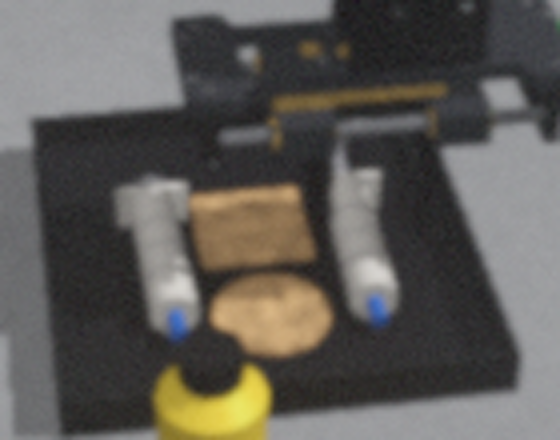

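```bash
python3 - <<'E'
from h import *
c=load('scene'); o=status.get_obs(); r=R.from_quat(o['tool_rot'])
for y in(-.026,0,.026): 
  for z in(0,-.05): print(y,z,((px(c,o['position']+r.apply([0,y,z]))-[250,165]+.5)*4).round())
im=cv2.convertScaleAbs(c['pixels'][185:255,310:380],alpha=2.5,beta=0)
cv2.imwrite('pics/syr2.png',cv2.resize(im,None,fx=8,fy=8,interpolation=cv2.INTER_CUBIC))
E
```

```text
-0.026 0 [413. 223.]
-0.026 -0.05 [419. 145.]
0 0 [364. 228.]
0 -0.05 [368. 149.]
0.026 0 [314. 232.]
0.026 -0.05 [317. 154.]
```

View pics/syr2.png

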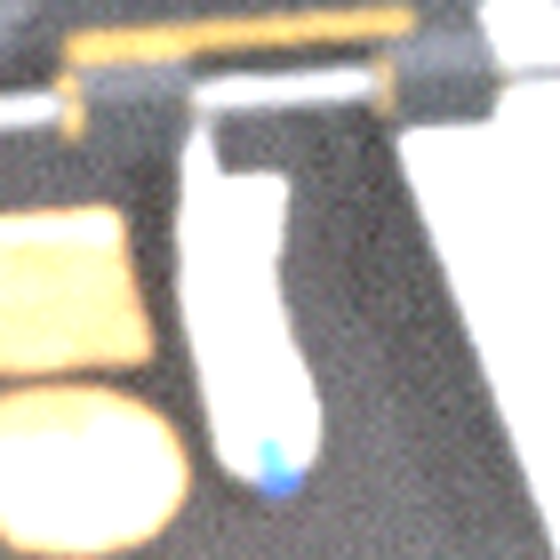

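The barrel shows between the two black fingers, with the barrel at about (240,320) in this crop and one finger on each side. I'll go down and grip.

Request:
arm_command:
  delta_rot:
    - [0, 0, 0]
    - [0, 0, 0]
    - [0, 0, 0]
    - [0, 0, 0]
    - [0, 0, 0]
    - [0, 0, 0]
  delta_pos:
    - [-0.001, 0, 0.006]
    - [-0.001, 0, 0.014]
    - [-0.001, 0, 0.022]
    - [-0.001, 0, 0.027]
    - [-0.001, 0, 0.0285]
    - [-0.001, 0, 0.0285]
  gripper: [0.13, 0.13, 0.13, 0.13, 0.13, 0.13]

```text
time: 15.52
position: [0.5677, 0.0182, 0.009]
tool_rot: [1.0, 0.024, -0.001, -0.0]
ft_force: [-0.3, 1.0, 0.0]
grip_width: 0.0379
grip_force: 0.0
```

Request:
arm_command:
  delta_rot:
    - [0, 0, 0]
    - [0, 0, 0]
    - [0, 0, 0]
    - [0, 0, 0]
    - [0, 0, 0]
    - [0, 0, 0]
    - [0, 0, 0]
    - [0, 0, 0]
  delta_pos:
    - [0, 0, 0]
    - [0, 0, 0]
    - [0, 0, 0]
    - [0, 0, 0]
    - [0, 0, 0]
    - [0, 0, 0]
    - [0, 0, 0]
    - [0, 0, 0]
  gripper: [0.3, 0.5, 0.7, 0.7, 0.7, 0.7, 0.7, 0.7]
  grip_force: 10

```text
time: 16.18
position: [0.5685, 0.018, 0.0101]
tool_rot: [1.0, 0.024, 0.0, 0.0]
ft_force: [0.2, -0.5, 0.8]
grip_width: 0.0234
grip_force: 10.0
```

```bash
python3 - <<'E'
from h import *
delta([.568,.0172,.0095],np.radians(92.6)); 
E
```

```text
pos [0.5685 0.018  0.0101] shift [-0.0005  0.0008  0.0006]
closing yaw -87.29 tool rz 0.11
```

```bash
python3 - <<'E'
from m import *
c=load('top'); k=8; im=cv2.resize(c['pixels'][155:230,180:250],None,fx=k,fy=k,interpolation=cv2.INTER_CUBIC)
g=cv2.GaussianBlur(cv2.cvtColor(im,cv2.COLOR_BGR2GRAY),(0,0),4); t,m=cv2.threshold(g,0,255,cv2.THRESH_OTSU)
m=cv2.morphologyEx(m,cv2.MORPH_CLOSE,np.ones((60,60)))
cs,_=cv2.findContours(m,0,1); q=max(cs,key=cv2.contourArea); r=cv2.minAreaRect(q)
B=cv2.boxPoints(r); B=B[np.argsort(B[:,1])]; print(t,r)
W=lambda p,z:pt(c,180+(p[0]+.5)/k-.5,155+(p[1]+.5)/k-.5,z)
top=sorted(B[:2],key=lambda p:p[0]); bot=sorted(B[2:],key=lambda p:-p[0])
rect(np.array([W(p,.006) for p in top+bot]),'rest')
delta([.5120,.3421,.09],np.radians(74.2))
E
```

```text
201.0 ((253.39019775390625, 301.8121032714844), (191.95758056640625, 336.2998962402344), 18.363595962524414)
rest centre [0.5062 0.3456 0.006 ] sides [0.071 0.122 0.071 0.122] yaw deg -16.71
pos [0.5685 0.018  0.0101] shift [-0.0411 -0.3264 -0.08  ]
closing yaw -87.29 tool rz 18.51
```

Request:
arm_command:
  delta_rot:
    - [0, 0, 0]
    - [0, 0, 0]
    - [0, 0, 0]
    - [0, 0, 0]
    - [0, 0, 1]
    - [0, 0, 3]
    - [0, 0, 6]
    - [0, 0, 9]
    - [0, 0, 12]
    - [0, 0, 15]
    - [0, 0, 18]
    - [0, 0, 19.1]
  delta_pos:
    - [0, 0, -0.008]
    - [0, 0, -0.022]
    - [0, 0, -0.042]
    - [-0.001, -0.006, -0.06]
    - [-0.003, -0.02, -0.075]
    - [-0.006, -0.045, -0.08]
    - [-0.01, -0.075, -0.08]
    - [-0.014, -0.108, -0.08]
    - [-0.018, -0.142, -0.08]
    - [-0.022, -0.176, -0.08]
    - [-0.027, -0.21, -0.08]
    - [-0.031, -0.244, -0.08]
  gripper: [0.7, 0.7, 0.7, 0.7, 0.7, 0.7, 0.7, 0.7, 0.7, 0.7, 0.7, 0.7]

```text
time: 17.18
position: [0.5248, 0.2617, 0.0903]
tool_rot: [0.99, -0.144, -0.0, 0.0]
ft_force: [0.6, -0.3, -0.3]
grip_width: 0.0235
grip_force: 10.0
```

```bash
python3 - <<'E'
from h import *
delta([.5118,.3432,.09],np.radians(73.6)); print(status.get_obs()['grip_width'])
E
```

```text
pos [0.5248 0.2617 0.0903] shift [-0.0357 -0.0744  0.0003]
closing yaw -106.52 tool rz -0.12
0.023510277273062936
```

Request:
arm_command:
  delta_rot:
    - [0, 0, 0]
    - [0, 0, 0]
    - [0, 0, 0]
    - [0, 0, 0]
    - [0, 0, 0]
    - [0, 0, 0]
    - [0, 0, 0]
  delta_pos:
    - [-0.012, -0.025, 0]
    - [-0.022, -0.046, 0]
    - [-0.03, -0.062, 0]
    - [-0.0345, -0.072, 0]
    - [-0.0355, -0.0745, 0]
    - [-0.0355, -0.0745, 0]
    - [-0.0355, -0.0745, 0]
  gripper: [0.7, 0.7, 0.7, 0.7, 0.7, 0.7, 0.7]

```text
time: 17.77
position: [0.5128, 0.3409, 0.0898]
tool_rot: [0.99, -0.143, -0.0, 0.0]
ft_force: [0.4, -0.6, -0.1]
grip_width: 0.0234
grip_force: 10.0
```

```bash
python3 - <<'E'
from h import *
delta([.5118,.3432,.045],np.radians(73.6)); c=shot('scene')
k=6;u0,v0=425,150
im=cv2.resize(c['pixels'][150:245,425:545],None,fx=k,fy=k,interpolation=cv2.INTER_CUBIC)
y=np.radians(-16.4)
for z,pts in((.006,[(60,35),(60,-35),(-60,-35),(-60,35)]),(.022,[(28,21),(28,-21),(-28,-21),(-28,21)])):
  for a,b in pts:
    p=px(c,[.5063+(a*np.cos(y)-b*np.sin(y))/1e3,.3448+(a*np.sin(y)+b*np.cos(y))/1e3,z]); cv2.circle(im,tuple(int(x) for x in (p-[u0,v0]+.5)*k),2,(0,0,255),-1)
cv2.imwrite('pics/rest.png',im)
E
```

```text
pos [0.5128 0.3409 0.0898] shift [-0.0016 -0.002   0.0448]
closing yaw -106.41 tool rz -0.01
```

View pics/rest.png

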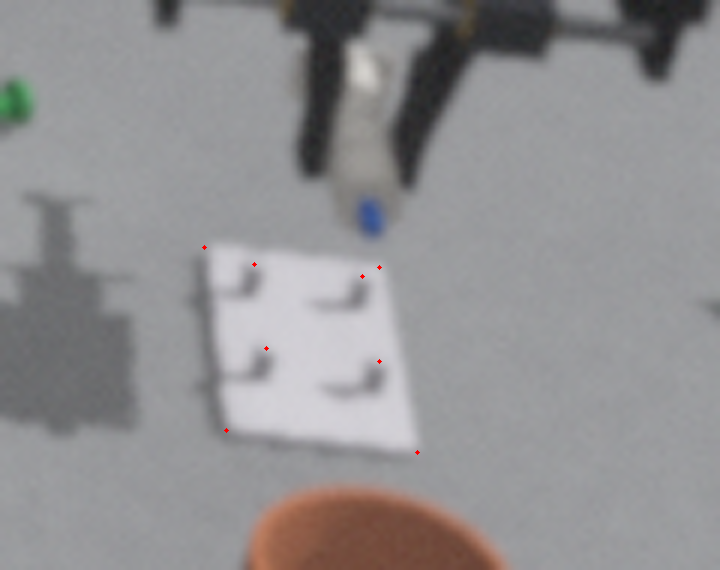

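The rest's plate corners and posts match my estimate to about 1 px, and the nozzle points away from the robot. I'll lower in two steps.

Request:
arm_command:
  delta_rot:
    - [0, 0, 0.4]
    - [0, 0, 0.4]
    - [0, 0, 0.4]
    - [0, 0, 0.4]
    - [0, 0, 0.4]
    - [0, 0, 0.4]
    - [0, 0, 0.4]
  delta_pos:
    - [-0.001, -0.001, 0.006]
    - [-0.0014, -0.0012, 0.018]
    - [-0.0014, -0.0012, 0.03]
    - [-0.0014, -0.0012, 0.04]
    - [-0.0014, -0.0012, 0.045]
    - [-0.0014, -0.0012, 0.045]
    - [-0.0014, -0.0012, 0.045]
  gripper: [0.7, 0.7, 0.7, 0.7, 0.7, 0.7, 0.7]

```text
time: 18.4
position: [0.5114, 0.3431, 0.044]
tool_rot: [0.989, -0.146, -0.001, 0.0]
ft_force: [-0.3, -0.1, -1.3]
grip_width: 0.0236
grip_force: 10.0
```

```bash
python3 - <<'E'
from h import *
shot('scene'); shot('scene'); delta([.5118,.3424,.0105],np.radians(73.3))
E
```

```text
pos [0.512  0.3435 0.045 ] shift [0.0001 0.0012 0.0345]
closing yaw -106.78 tool rz -0.08
```

Request:
arm_command:
  delta_rot:
    - [0, 0, 0]
    - [0, 0, 0]
    - [0, 0, 0]
    - [0, 0, 0]
    - [0, 0, 0]
    - [0, 0, 0]
    - [0, 0, 0]
    - [0, 0, 0]
  delta_pos:
    - [0, 0.0005, 0.006]
    - [0, 0.001, 0.014]
    - [0, 0.001, 0.022]
    - [0, 0.001, 0.028]
    - [0, 0.001, 0.032]
    - [0, 0.001, 0.0335]
    - [0, 0.001, 0.0345]
    - [0, 0.001, 0.0345]
  gripper: [0.7, 0.7, 0.7, 0.7, 0.7, 0.7, 0.7, 0.7]

```text
time: 19.17
position: [0.5113, 0.3424, 0.0103]
tool_rot: [0.989, -0.146, -0.0, 0.0]
ft_force: [0.3, 0.0, 0.4]
grip_width: 0.0236
grip_force: 10.0
```

```bash
python3 - <<'E'
from h import *
shot('scene'); delta([.5118,.3424,.0105],np.radians(73.3)); print(status.get_obs()['ft_force'])
E
```

```text
pos [0.5117 0.3425 0.0105] shift [ 0.0001  0.0001 -0.    ]
closing yaw -106.78 tool rz -0.08
[ 0.40815693  0.75407176 -0.30474949]
```

Request:
arm_command:
  delta_rot:
    - [0, 0, 0]
    - [0, 0, 0]
    - [0, 0, 0]
    - [0, 0, 0]
    - [0, 0, 0]
    - [0, 0, 0]
    - [0, 0, 0]
    - [0, 0, 0]
    - [0, 0, 0]
    - [0, 0, 0]
    - [0, 0, 0]
    - [0, 0, 0]
  delta_pos:
    - [0, 0, 0]
    - [0, 0, 0]
    - [0, 0, 0]
    - [0, 0, 0]
    - [0, 0, 0]
    - [0, 0, -0.006]
    - [0, 0, -0.018]
    - [0, 0, -0.035]
    - [0, 0, -0.06]
    - [0, 0, -0.09]
    - [0, 0, -0.12]
    - [0, 0, -0.14]
  gripper: [0.35, 0.25, 0.15, 0.1, 0.1, 0.1, 0.1, 0.1, 0.1, -0.2, -0.6, -1]

```text
time: 20.22
position: [0.5126, 0.343, 0.1546]
tool_rot: [0.989, -0.146, 0.002, -0.001]
ft_force: [0.6, 0.2, 0.4]
grip_width: 0.0517
grip_force: 0.0
```

```bash
python3 - <<'E'
from h import *
c=shot('scene')
im=cv2.resize(c['pixels'][165:245,430:520],None,fx=5,fy=5,interpolation=cv2.INTER_CUBIC)
im2=cv2.resize(c['pixels'][175:255,145:215],None,fx=5,fy=5,interpolation=cv2.INTER_CUBIC)
cv2.imwrite('pics/rest2.png',np.hstack([im2,im]))
delta([.45,.2,.17],np.radians(92.7))
E
```

```text
pos [0.5148 0.344  0.1582] shift [-0.0203  0.1565 -0.0132]
closing yaw -106.77 tool rz -19.47
```

View pics/rest2.png

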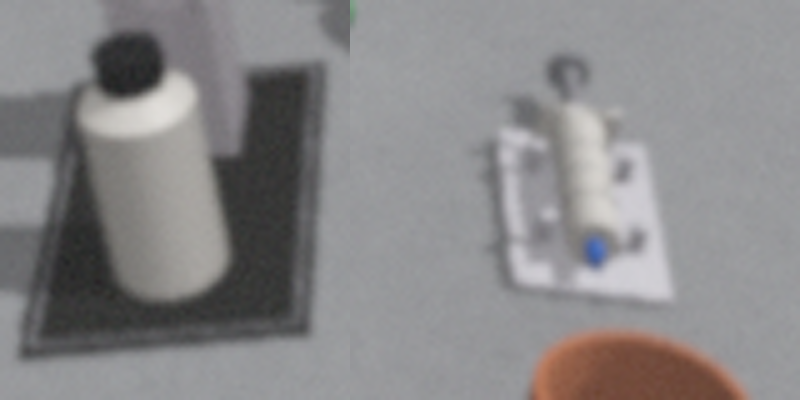

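The bottle stands upright on the mat at (165,170) with the tin behind it, and the syringe lies in the lane at (585,175). I'll check its centring by projection while the arm goes back.

Request:
arm_command:
  delta_rot:
    - [0, 0, -1]
    - [0, 0, -3]
    - [0, 0, -5]
    - [0, 0, -7]
    - [0, 0, -9]
    - [0, 0, -11]
    - [0, 0, -13]
    - [0, 0, -15]
    - [0, 0, -17]
    - [0, 0, -19.5]
    - [0, 0, -19.5]
    - [0, 0, -19.5]
  delta_pos:
    - [0.003, 0.01, -0.01]
    - [0.009, 0.03, -0.02]
    - [0.018, 0.06, -0.03]
    - [0.028, 0.095, -0.03]
    - [0.038, 0.13, -0.03]
    - [0.048, 0.165, -0.03]
    - [0.058, 0.2, -0.03]
    - [0.068, 0.235, -0.03]
    - [0.078, 0.27, -0.03]
    - [0.088, 0.305, -0.03]
    - [0.098, 0.34, -0.03]
    - [0.108, 0.375, -0.03]
  gripper: [-1, -1, -1, -1, -1, -1, -1, -1, -1, -1, -1, -1]

```text
time: 21.27
position: [0.5063, -0.0495, 0.1814]
tool_rot: [1.0, 0.024, 0.001, 0.0]
ft_force: [0.4, -0.7, 0.3]
grip_width: 0.0871
grip_force: 0.0
```

```bash
python3 - <<'E'
from m import *
c=shot('top'); delta([.516,-.326,.18],np.radians(92.7))
k=7;im=cv2.resize(c['pixels'][155:230,180:250],None,fx=k,fy=k,interpolation=cv2.INTER_CUBIC)
y=np.radians(-16.7)
def dot(c,im,u0,v0,k,a,b,z,col):
    p=px(c,[.5063+(a*np.cos(y)-b*np.sin(y))/1e3,.344+(a*np.sin(y)+b*np.cos(y))/1e3,z]); cv2.circle(im,tuple(int(x) for x in (p-[u0,v0]+.5)*k),2,col,-1)
s=load('scene'); im2=cv2.resize(s['pixels'][165:240,450:505],None,fx=k,fy=k,interpolation=cv2.INTER_CUBIC)
for C,I,u,v in((c,im,180,155),(s,im2,450,165)):
    for a,b in((60,35),(60,-35),(-60,-35),(-60,35)): dot(C,I,u,v,k,a,b,.006,(0,0,255))
    for a in(60,45,-45,-48,-100): dot(C,I,u,v,k,a,0,.018,(0,255,0))
    for b in(12,-12):
        for a in(45,0,-45): dot(C,I,u,v,k,a,b,.018,(255,0,255))
cv2.imwrite('pics/rest3.png',cv2.resize(np.hstack([im,im2]),None,fx=.9,fy=.9))
E
```

```text
pos [ 0.5077 -0.0562  0.1815] shift [-0.0035  0.2699  0.0031]
closing yaw -87.49 tool rz -0.19
```

View pics/rest3.png

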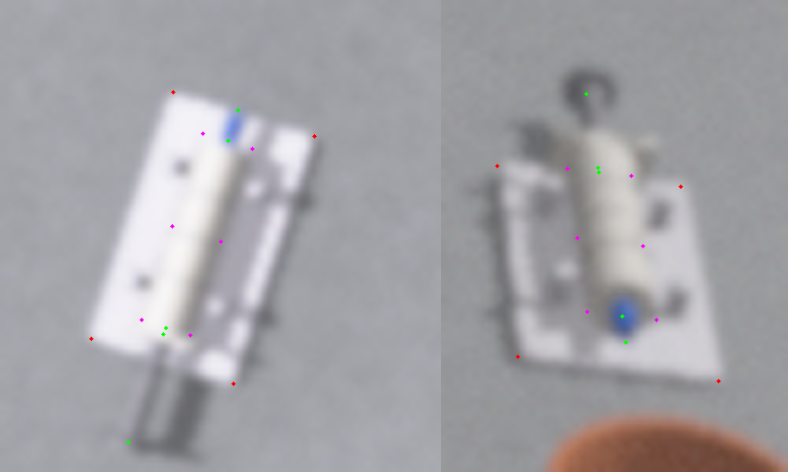

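Both views put the syringe within about 2 mm of the lane's middle. In the top view the nozzle is at (236,113) against (238,110) predicted, and the barrel edges match. Now the bottle.

Request:
arm_command:
  delta_rot:
    - [0, 0, 0]
    - [0, 0, 0]
    - [0, 0, 0]
    - [0, 0, 0]
    - [0, 0, 0]
    - [0, 0, 0]
    - [0, 0, 0]
    - [0, 0, 0]
    - [0, 0, 0]
    - [0, 0, 0]
    - [0, 0, 0]
    - [0, 0, 0]
  delta_pos:
    - [0, 0.01, 0]
    - [-0.001, 0.032, 0]
    - [-0.001, 0.065, 0]
    - [-0.001, 0.1, 0]
    - [-0.002, 0.135, 0]
    - [-0.002, 0.17, 0]
    - [-0.003, 0.205, 0]
    - [-0.003, 0.235, 0]
    - [-0.0035, 0.257, 0]
    - [-0.0035, 0.269, 0]
    - [-0.0035, 0.27, 0]
    - [-0.0035, 0.27, 0]
  gripper: [-1, -1, -1, -1, -1, -1, -1, -1, -1, -1, -1, -1]

```text
time: 22.32
position: [0.5157, -0.3167, 0.1804]
tool_rot: [1.0, 0.024, -0.0, -0.001]
ft_force: [0.4, 0.2, 0.9]
grip_width: 0.0868
grip_force: 0.0
```

```bash
python3 - <<'E'
from h import *
shot('scene'); shot('scene'); delta([.516,-.326,.056],np.radians(92.7))
E
```

```text
pos [ 0.5155 -0.3155  0.1803] shift [1.000e-04 1.080e-02 1.242e-01]
closing yaw -87.2 tool rz 0.1
```

Request:
arm_command:
  delta_rot:
    - [0, 0, 0]
    - [0, 0, 0]
    - [0, 0, 0]
    - [0, 0, 0]
    - [0, 0, 0]
    - [0, 0, 0]
    - [0, 0, 0]
    - [0, 0, 0]
    - [0, 0, 0]
  delta_pos:
    - [0, 0.006, 0]
    - [0, 0.0105, 0.01]
    - [0, 0.0105, 0.03]
    - [0, 0.0105, 0.055]
    - [0, 0.0105, 0.08]
    - [0, 0.0105, 0.105]
    - [0, 0.0105, 0.12]
    - [0, 0.0105, 0.1242]
    - [0, 0.0105, 0.1242]
  gripper: [-1, -1, -1, -1, -1, -1, -1, -1, -1]

```text
time: 23.17
position: [0.5155, -0.3272, 0.0543]
tool_rot: [1.0, 0.024, -0.001, -0.001]
ft_force: [-0.0, 0.8, -0.0]
grip_width: 0.0867
grip_force: 0.0
```

Request:
arm_command:
  delta_rot:
    - [0, 0, 0]
    - [0, 0, 0]
    - [0, 0, 0]
    - [0, 0, 0]
    - [0, 0, 0]
    - [0, 0, 0]
    - [0, 0, 0]
    - [0, 0, 0]
    - [0, 0, 0]
    - [0, 0, 0]
    - [0, 0, 0]
    - [0, 0, 0]
  delta_pos:
    - [0, 0, 0]
    - [0, 0, 0]
    - [0, 0, 0]
    - [0, 0, 0]
    - [0, 0, 0]
    - [0, 0, 0]
    - [0, 0, 0]
    - [0, 0, 0]
    - [0, 0, 0]
    - [0, 0, 0]
    - [0, 0, 0]
    - [0, 0, 0]
  gripper: [-0.2, 0.2, 0.6, 0.6, 0.6, 0.6, 0.6, 0.6, 0.6, 0.6, 0.6, 0.6]
  grip_force: 15

```text
time: 24.17
position: [0.5163, -0.328, 0.0564]
tool_rot: [1.0, 0.024, 0.0, -0.0]
ft_force: [0.0, 1.8, 4.6]
grip_width: 0.0476
grip_force: 14.9
```

```bash
python3 - <<'E'
from h import *
delta([.5982,-.0345,.14],np.radians(93.1))
E
```

```text
pos [ 0.5163 -0.328   0.0564] shift [ 0.0956 -0.2893 -0.0835]
closing yaw -87.29 tool rz -0.39
```

Request:
arm_command:
  delta_rot:
    - [0, 0, 0]
    - [0, 0, 0]
    - [0, 0, 0]
    - [0, 0, 0]
    - [0, 0, 0]
    - [0, 0, 0]
    - [0, 0, 0]
    - [0, 0, 0]
    - [0, 0, 0]
    - [0, 0, -0.4]
    - [0, 0, -0.4]
    - [0, 0, -0.4]
  delta_pos:
    - [0, 0, -0.008]
    - [0, 0, -0.022]
    - [0, 0, -0.042]
    - [0, 0, -0.062]
    - [0.002, -0.006, -0.078]
    - [0.007, -0.021, -0.085]
    - [0.015, -0.046, -0.085]
    - [0.025, -0.076, -0.085]
    - [0.036, -0.108, -0.085]
    - [0.046, -0.14, -0.085]
    - [0.057, -0.172, -0.085]
    - [0.067, -0.204, -0.085]
  gripper: [0.6, 0.6, 0.6, 0.6, 0.6, 0.6, 0.6, 0.6, 0.6, 0.6, 0.6, 0.6]

```text
time: 25.17
position: [0.5732, -0.1187, 0.1404]
tool_rot: [1.0, 0.027, -0.001, -0.0]
ft_force: [0.4, -0.6, -1.6]
grip_width: 0.0478
grip_force: 14.8
```

Request:
arm_command:
  delta_rot:
    - [0, 0, 0]
    - [0, 0, 0]
    - [0, 0, 0]
    - [0, 0, 0]
    - [0, 0, 0]
    - [0, 0, 0]
    - [0, 0, 0]
  delta_pos:
    - [0.009, -0.028, 0]
    - [0.017, -0.052, 0]
    - [0.024, -0.071, 0]
    - [0.0275, -0.082, 0]
    - [0.0285, -0.085, 0]
    - [0.0285, -0.085, 0]
    - [0.0285, -0.085, 0]
  gripper: [0.6, 0.6, 0.6, 0.6, 0.6, 0.6, 0.6]

```text
time: 25.75
position: [0.597, -0.0355, 0.1408]
tool_rot: [1.0, 0.027, -0.0, 0.0]
ft_force: [0.2, -0.3, -1.6]
grip_width: 0.0478
grip_force: 14.8
```

```bash
python3 - <<'E'
from h import *
shot('scene'); shot('scene'); delta([.5982,-.0345,.0625],np.radians(93.1)); print(status.get_obs()['grip_width'])
E
```

```text
pos [ 0.5971 -0.0361  0.141 ] shift [ 0.0012 -0.0016  0.0785]
closing yaw -86.97 tool rz -0.07
0.047178683268203944
```

Request:
arm_command:
  delta_rot:
    - [0, 0, 0]
    - [0, 0, 0]
    - [0, 0, 0]
    - [0, 0, 0]
    - [0, 0, 0]
    - [0, 0, 0]
    - [0, 0, 0]
    - [0, 0, 0]
    - [0, 0, 0]
  delta_pos:
    - [0.001, -0.001, 0.008]
    - [0.001, -0.0015, 0.022]
    - [0.001, -0.0015, 0.038]
    - [0.001, -0.0015, 0.054]
    - [0.001, -0.0015, 0.066]
    - [0.001, -0.0015, 0.073]
    - [0.001, -0.0015, 0.076]
    - [0.001, -0.0015, 0.076]
    - [0.001, -0.0015, 0.076]
  gripper: [0.6, 0.6, 0.6, 0.6, 0.6, 0.6, 0.6, 0.6, 0.6]

```text
time: 26.6
position: [0.5988, -0.0335, 0.0655]
tool_rot: [1.0, 0.027, 0.0, 0.0]
ft_force: [-0.6, 0.3, -2.1]
grip_width: 0.0475
grip_force: 14.8
```

```bash
python3 - <<'E'
from h import *
shot('scene'); delta([.5982,-.0345,.0625],np.radians(93.1)); print(status.get_obs()['ft_force'])
E
```

```text
pos [ 0.599  -0.0335  0.0658] shift [-0.0009  0.001   0.0033]
closing yaw -86.9 tool rz 0.0
[ 0.18993067  0.81389239 -2.58413654]
```

Request:
arm_command:
  delta_rot:
    - [0, 0, 0]
    - [0, 0, 0]
    - [0, 0, 0]
    - [0, 0, 0]
  delta_pos:
    - [-0.0008, 0.001, 0.0012]
    - [-0.0008, 0.001, 0.0024]
    - [-0.0008, 0.001, 0.003]
    - [-0.0008, 0.001, 0.003]
  gripper: [0.6, 0.6, 0.6, 0.6]

```text
time: 26.98
position: [0.5978, -0.0344, 0.0625]
tool_rot: [1.0, 0.027, 0.0, 0.0]
ft_force: [-0.7, 0.2, -1.0]
grip_width: 0.0473
grip_force: 14.8
```

```bash
python3 - <<'E'
from h import *
shot('scene'); delta([.5982,-.0345,.0625],np.radians(93.1)); print(status.get_obs()['ft_force'])
E
```

```text
pos [ 0.5978 -0.0344  0.0625] shift [ 0.0004  0.0002 -0.    ]
closing yaw -86.88 tool rz 0.02
[ 0.03686094  0.20113473 -1.55548268]
```

Request:
arm_command:
  delta_rot:
    - [0, 0, 0]
    - [0, 0, 0]
    - [0, 0, 0]
    - [0, 0, 0]
    - [0, 0, 0]
    - [0, 0, 0]
    - [0, 0, 0]
    - [0, 0, 0]
    - [0, 0, 0]
    - [0, 0, 0]
    - [0, 0, 0]
    - [0, 0, 0]
  delta_pos:
    - [0, 0, 0.0005]
    - [0, 0, 0.0005]
    - [0, 0, 0.0005]
    - [0, 0, 0.0005]
    - [0, 0, 0.0005]
    - [0, 0, 0.0005]
    - [0, 0, -0.01]
    - [0, 0, -0.03]
    - [0, 0, -0.055]
    - [0, 0, -0.085]
    - [0, 0, -0.11]
    - [0, 0, -0.12]
  gripper: [0.4, 0.2, 0, -0.3, -0.6, -1, -1, -1, -1, -1, -1, -1]

```text
time: 28.03
position: [0.5998, -0.0348, 0.1865]
tool_rot: [1.0, 0.027, 0.004, 0.001]
ft_force: [0.4, 0.0, -0.9]
grip_width: 0.0864
grip_force: 0.0
```

```bash
python3 - <<'E'
from h import *
shot('scene'); delta([.4168,-.331,.17],np.radians(92.7))
E
```

```text
pos [ 0.6002 -0.0349  0.187 ] shift [-0.1993  0.2856  0.016 ]
closing yaw -86.88 tool rz 0.42
```

Request:
arm_command:
  delta_rot:
    - [0, 0, 0]
    - [0, 0, 0]
    - [0, 0, 0]
    - [0, 0, 0]
    - [0, 0, 0.4]
    - [0, 0, 0.4]
    - [0, 0, 0.4]
    - [0, 0, 0.4]
    - [0, 0, 0.4]
    - [0, 0, 0.4]
    - [0, 0, 0.4]
    - [0, 0, 0.4]
  delta_pos:
    - [-0.007, 0.01, 0]
    - [-0.021, 0.031, 0]
    - [-0.041, 0.059, 0]
    - [-0.063, 0.091, 0]
    - [-0.085, 0.123, 0]
    - [-0.107, 0.155, 0]
    - [-0.129, 0.187, 0]
    - [-0.151, 0.219, 0]
    - [-0.173, 0.25, 0]
    - [-0.189, 0.274, 0]
    - [-0.197, 0.285, 0]
    - [-0.197, 0.285, 0]
  gripper: [-1, -1, -1, -1, -1, -1, -1, -1, -1, -1, -1, -1]

```text
time: 29.08
position: [0.4131, -0.3319, 0.1801]
tool_rot: [1.0, 0.021, -0.002, -0.001]
ft_force: [-0.0, -0.0, -0.0]
grip_width: 0.0869
grip_force: 0.0
```

```bash
python3 - <<'E'
from h import *
c=shot('scene'); shot('scene'); delta([.4168,-.331,.0525],np.radians(92.7))
im=cv2.resize(c['pixels'][120:270,140:390],None,fx=3,fy=3,interpolation=cv2.INTER_CUBIC)
cv2.imwrite('pics/mid.png',im)
E
```

```text
pos [ 0.4147 -0.3289  0.1804] shift [0.0023 0.0026 0.1279]
closing yaw -87.41 tool rz -0.11
```

View pics/mid.png

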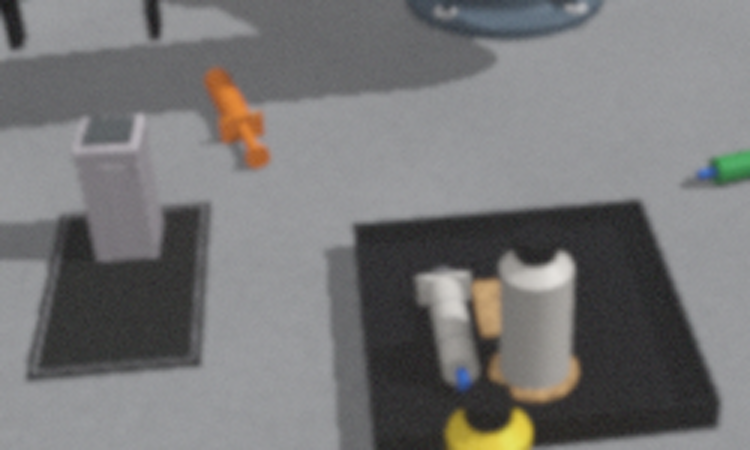

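The bottle stands upright in the middle of the round pad at (537,320), with a cork ring visible around it. The tin is upright on the mat at (115,190), and the spent syringe is untouched. Now I'll pick up the tin.

Request:
arm_command:
  delta_rot:
    - [0, 0, 0]
    - [0, 0, 0]
    - [0, 0, 0]
    - [0, 0, 0]
    - [0, 0, 0]
    - [0, 0, 0]
    - [0, 0, 0]
    - [0, 0, 0]
    - [0, 0, 0]
  delta_pos:
    - [0.001, 0.001, 0]
    - [0.002, 0.002, 0.01]
    - [0.002, 0.002, 0.03]
    - [0.002, 0.002, 0.055]
    - [0.002, 0.002, 0.08]
    - [0.002, 0.002, 0.105]
    - [0.002, 0.002, 0.122]
    - [0.002, 0.002, 0.127]
    - [0.002, 0.002, 0.127]
  gripper: [-1, -1, -1, -1, -1, -1, -1, -1, -1]

```text
time: 29.93
position: [0.4181, -0.3296, 0.0533]
tool_rot: [1.0, 0.025, -0.001, -0.002]
ft_force: [-1.3, 0.2, 0.4]
grip_width: 0.0871
grip_force: 0.0
```

Request:
arm_command:
  delta_rot:
    - [0, 0, 0]
    - [0, 0, 0]
    - [0, 0, 0]
    - [0, 0, 0]
    - [0, 0, 0]
    - [0, 0, 0]
    - [0, 0, 0]
    - [0, 0, 0]
    - [0, 0, 0]
    - [0, 0, 0]
    - [0, 0, 0]
    - [0, 0, 0]
  delta_pos:
    - [0, 0, 0]
    - [0, 0, 0]
    - [0, 0, 0]
    - [0, 0, 0]
    - [0, 0, 0]
    - [0, 0, 0]
    - [0, 0, 0]
    - [0, 0, 0]
    - [0, 0, 0]
    - [0, 0, 0]
    - [0, 0, 0]
    - [0, 0, 0]
  gripper: [-0.2, 0.2, 0.6, 0.6, 0.6, 0.6, 0.6, 0.6, 0.6, 0.6, 0.6, 0.6]
  grip_force: 20

```text
time: 30.93
position: [0.4184, -0.3313, 0.0555]
tool_rot: [1.0, 0.024, 0.0, -0.0]
ft_force: [-0.1, 2.6, 4.9]
grip_width: 0.048
grip_force: 19.8
```

```bash
python3 - <<'E'
from h import *
delta([.5264,-.038,.14],np.radians(93.1))
E
```

```text
pos [ 0.4184 -0.3313  0.0555] shift [ 0.1217 -0.2879 -0.0845]
closing yaw -87.29 tool rz -0.39
```

Request:
arm_command:
  delta_rot:
    - [0, 0, 0]
    - [0, 0, 0]
    - [0, 0, 0]
    - [0, 0, 0]
    - [0, 0, 0]
    - [0, 0, 0]
    - [0, 0, 0]
    - [0, 0, 0]
    - [0, 0, 0]
    - [0, 0, -0.4]
    - [0, 0, -0.4]
    - [0, 0, -0.4]
  delta_pos:
    - [0, 0, -0.008]
    - [0, 0, -0.022]
    - [0, 0, -0.042]
    - [0, 0, -0.062]
    - [0.003, -0.006, -0.078]
    - [0.009, -0.021, -0.085]
    - [0.019, -0.046, -0.085]
    - [0.032, -0.075, -0.085]
    - [0.045, -0.106, -0.085]
    - [0.058, -0.137, -0.085]
    - [0.071, -0.168, -0.085]
    - [0.084, -0.199, -0.085]
  gripper: [0.6, 0.6, 0.6, 0.6, 0.6, 0.6, 0.6, 0.6, 0.6, 0.6, 0.6, 0.6]

```text
time: 31.93
position: [0.4929, -0.1273, 0.14]
tool_rot: [1.0, 0.027, -0.0, -0.0]
ft_force: [-0.3, -0.8, -2.0]
grip_width: 0.0481
grip_force: 19.8
```

Request:
arm_command:
  delta_rot:
    - [0, 0, 0]
    - [0, 0, 0]
    - [0, 0, 0]
    - [0, 0, 0]
    - [0, 0, 0]
    - [0, 0, 0]
    - [0, 0, 0]
  delta_pos:
    - [0.012, -0.028, 0]
    - [0.022, -0.053, 0]
    - [0.031, -0.073, 0]
    - [0.0365, -0.085, 0]
    - [0.0385, -0.089, 0]
    - [0.0385, -0.089, 0]
    - [0.0385, -0.089, 0]
  gripper: [0.6, 0.6, 0.6, 0.6, 0.6, 0.6, 0.6]

```text
time: 32.52
position: [0.5262, -0.0382, 0.14]
tool_rot: [1.0, 0.027, -0.0, 0.0]
ft_force: [0.3, -0.2, -2.1]
grip_width: 0.0478
grip_force: 19.8
```

```bash
python3 - <<'E'
from h import *
shot('scene'); shot('scene'); delta([.5272,-.0382,.0615],np.radians(93.1)); print(status.get_obs()['grip_width'])
E
```

```text
pos [ 0.5262 -0.0388  0.14  ] shift [ 0.0011 -0.0006  0.0785]
closing yaw -86.95 tool rz -0.05
0.04817131511060614
```

Request:
arm_command:
  delta_rot:
    - [0, 0, 0]
    - [0, 0, 0]
    - [0, 0, 0]
    - [0, 0, 0]
    - [0, 0, 0]
    - [0, 0, 0]
    - [0, 0, 0]
    - [0, 0, 0]
    - [0, 0, 0]
    - [0, 0, 0]
  delta_pos:
    - [0.001, 0, 0.008]
    - [0.001, 0, 0.022]
    - [0.001, 0, 0.038]
    - [0.001, 0, 0.054]
    - [0.001, 0, 0.066]
    - [0.001, 0, 0.073]
    - [0.001, 0, 0.076]
    - [0.001, 0, 0.077]
    - [0.001, 0, 0.077]
    - [0.001, 0, 0.077]
  gripper: [0.6, 0.6, 0.6, 0.6, 0.6, 0.6, 0.6, 0.6, 0.6, 0.6]

```text
time: 33.45
position: [0.528, -0.038, 0.0637]
tool_rot: [1.0, 0.027, 0.001, 0.0]
ft_force: [-1.1, 0.6, -2.9]
grip_width: 0.048
grip_force: 19.8
```

```bash
python3 - <<'E'
from h import *
shot('scene'); delta([.5272,-.0382,.0615],np.radians(93.1)); print(status.get_obs()['ft_force'])
E
```

```text
pos [ 0.5281 -0.038   0.0638] shift [-0.0009  0.0002  0.0023]
closing yaw -86.89 tool rz 0.01
[ 0.09517546  0.16171501 -2.93457518]
```

Request:
arm_command:
  delta_rot:
    - [0, 0, 0]
    - [0, 0, 0]
    - [0, 0, 0]
    - [0, 0, 0]
  delta_pos:
    - [-0.0008, 0, 0.001]
    - [-0.0008, 0, 0.002]
    - [-0.0008, 0, 0.0025]
    - [-0.0008, 0, 0.0025]
  gripper: [0.6, 0.6, 0.6, 0.6]

```text
time: 33.83
position: [0.5271, -0.0377, 0.0614]
tool_rot: [1.0, 0.027, 0.001, 0.0]
ft_force: [-0.7, 0.5, 3.8]
grip_width: 0.0479
grip_force: 19.8
```

```bash
python3 - <<'E'
from h import *
shot('scene'); delta([.5272,-.0382,.0615],np.radians(93.1)); print(status.get_obs()['ft_force'])
E
```

```text
pos [ 0.5271 -0.0377  0.0614] shift [ 0.0001  0.0005 -0.0001]
closing yaw -86.88 tool rz 0.02
[-1.41582729  1.18850877  5.46301314]
```

Contact is confirmed by about 5 N on the wrist, so I'll release, lift and move clear toward the start side.

Request:
arm_command:
  delta_rot:
    - [0, 0, 0]
    - [0, 0, 0]
    - [0, 0, 0]
    - [0, 0, 0]
    - [0, 0, 0]
    - [0, 0, 0]
    - [0, 0, 0]
    - [0, 0, 0]
    - [0, 0, 0]
    - [0, 0, 0]
    - [0, 0, 0]
    - [0, 0, 0]
  delta_pos:
    - [0, 0, 0]
    - [0, 0, 0]
    - [0, 0, 0]
    - [0, 0, 0]
    - [0, 0, 0]
    - [0, 0, 0]
    - [0, 0, -0.01]
    - [0, 0, -0.03]
    - [0, 0, -0.055]
    - [0, 0, -0.085]
    - [0, 0, -0.11]
    - [0, 0, -0.13]
  gripper: [0.4, 0.2, 0, -0.3, -0.6, -1, -1, -1, -1, -1, -1, -1]

```text
time: 34.88
position: [0.5273, -0.038, 0.1933]
tool_rot: [1.0, 0.027, 0.001, 0.0]
ft_force: [-0.2, 0.5, -0.1]
grip_width: 0.0863
grip_force: 0.0
```

Request:
arm_command:
  delta_rot:
    - [0, 0, 0]
    - [0, 0, 0]
    - [0, 0, 0]
    - [0, 0, 0]
    - [0, 0, 0]
    - [0, 0, 0]
    - [0, 0, 0]
    - [0, 0, 0]
    - [0, 0, 0]
    - [0, 0, 0]
    - [0, 0, 0]
    - [0, 0, 0]
  delta_pos:
    - [0, 0.01, -0.005]
    - [-0.005, 0.032, -0.01]
    - [-0.015, 0.065, -0.01]
    - [-0.025, 0.1, -0.01]
    - [-0.035, 0.133, -0.01]
    - [-0.045, 0.166, -0.01]
    - [-0.055, 0.2, -0.01]
    - [-0.065, 0.233, -0.01]
    - [-0.075, 0.267, -0.01]
    - [-0.085, 0.3, -0.01]
    - [-0.095, 0.325, -0.01]
    - [-0.1, 0.335, -0.01]
  gripper: [-1, -1, -1, -1, -1, -1, -1, -1, -1, -1, -1, -1]

```text
time: 35.88
position: [0.4434, -0.3823, 0.1999]
tool_rot: [1.0, 0.025, -0.0, 0.001]
ft_force: [0.0, 0.1, 0.3]
grip_width: 0.0872
grip_force: 0.0
```

```bash
python3 - <<'E'
from m import *
shot('scene'); c=shot('top'); print(status.get_obs()['position'])
k=8; im=cv2.resize(c['pixels'][125:230,300:390],None,fx=k,fy=k,interpolation=cv2.INTER_CUBIC)
h=cv2.cvtColor(im,cv2.COLOR_BGR2HSV); g=h[...,2]
W=lambda p,z:pt(c,300+(p[0]+.5)/k-.5,125+(p[1]+.5)/k-.5,z).round(4)
# bright objects in central column, dark cap, tin's window
for n,P,z,s in(('cap',(.598,-.0345),.121,7),('tin',(.5264,-.038),.109,13)):
    q=(px(c,[*P,z])-[300,125]+.5)*k; x,y=int(q[0]),int(q[1]); r=int(s*k)
    sub=g[y-r:y+r,x-r:x+r]; t,m=cv2.threshold(sub,0,1,cv2.THRESH_BINARY_INV|cv2.THRESH_OTSU) if n=='cap' else cv2.threshold(sub,165,1,cv2.THRESH_BINARY)
    nn,l,st,ce=cv2.connectedComponentsWithStats(m.astype(np.uint8)); i=1+np.argmax(st[1:,4])
    rr=cv2.minAreaRect(np.argwhere(l==i)[:,::-1].astype(np.float32))
    print(n,W(np.array(rr[0])+[x-r,y-r],z),'size px',np.round(np.array(rr[1])/k,1),'ang',round(rr[2],1))
cork=((h[...,0]<25)&(h[...,1]>80)&(h[...,2]>80)).astype(np.uint8); nn,l,st,ce=cv2.connectedComponentsWithStats(cork)
for i in range(1,nn):
    if st[i,4]>800: x,y,w,hh=st[i,:4]; print('cork',W((x,y),.009),W((x+w,y+hh),.009))
E
```

```text
[ 0.44368058 -0.37952197  0.19977292]
cap [ 0.5947 -0.0348  0.121 ] size px [10.1  9.6] ang 90.0
tin [ 0.5189 -0.0351  0.109 ] size px [20.2 20.2] ang 90.0
cork [ 0.6086 -0.0008  0.009 ] [ 0.5671 -0.0666  0.009 ]
cork [ 0.5556 -0.0032  0.009 ] [ 0.4927 -0.0718  0.009 ]
```

The tin reading above includes some cork. A cleaner check is to template-match the tin and bottle against the first picture, where both stood on their pads.

```bash
python3 - <<'E'
from m import *
c=load('top'); a=cv2.imread('pics/top1.png'); b=c['pixels']; k=8
up=lambda i:cv2.resize(i,None,fx=k,fy=k,interpolation=cv2.INTER_CUBIC)
for n,x0,y0,x1,y1 in(('bottle',333,146,354,162),('tin',332,171,357,193),('pads bottom',330,194,358,199),('full syr. was',315,150,333,215),('spent',354,150,371,196),('mug',210,95,262,135),('yellow',345,95,370,128),('green',228,232,290,258)):
    t=up(a[y0:y1,x0:x1]); s=up(b[y0-4:y1+4,x0-4:x1+4]); r=cv2.matchTemplate(s,t,cv2.TM_CCOEFF_NORMED); _,v,_,l=cv2.minMaxLoc(r)
    print(n,round(v,3),'shift px',(np.array(l)/k-4).round(2))
s=load('scene'); 
a=cv2.imread('pics/scene1.png')
for n,x0,y0,x1,y1 in(('tin',300,174,330,192),('bottle',301,194,332,235)):
    t=up(a[y0:y1,x0:x1]); q=up(s['pixels'][y0-5:y1+5,x0-5:x1+5]); r=cv2.matchTemplate(q,t,cv2.TM_CCOEFF_NORMED); _,v,_,l=cv2.minMaxLoc(r); print('scene',n,round(v,3),(np.array(l)/k-5).round(2))
E
```

```text
bottle 0.993 shift px [-0.5   0.38]
tin 0.963 shift px [0.   0.62]
pads bottom 0.972 shift px [-0.12  0.12]
full syr. was 0.202 shift px [-4.  4.]
spent 0.998 shift px [0.   0.12]
mug 1.0 shift px [0. 0.]
yellow 0.999 shift px [0. 0.]
green 1.0 shift px [0. 0.]
scene tin 0.988 [ 0.   -0.25]
scene bottle 0.976 [ 0.5  -0.25]
```

The bottle and tin stand within about 1.5 mm of where they started on their pads, and the spent syringe, mug, yellow bottle and green syringe haven't moved. Handing in.

```bash
python3 -c "
from rig import robot
print(robot.hand_in())"
```

```text
the job is handed in; nothing more can be done
None
```

The job is handed in after about 36 s of the 128 s limit: the full syringe lies in the lane of the rest, within about 2 mm of its middle, and the bottle and tin then went back on their cork pads, within about 1.5 mm of where they started. The spent syringe, mug, yellow bottle and green syringe have not moved; I did not re-measure the orange one at the end.

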